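Set up the jeweller's bench for filing

ROBOT

A 6-joint arm with a two-finger parallel gripper is mounted at the origin on the work surface. World frame = base frame: x ahead of the robot, y to its left, z up, the work surface at z = 0. Lengths are in m, angles in degrees, forces in N, time in s.
With the tool pointing down it reaches from about 0.25 to 0.725 m from the base axis. Payload 9.7 kg.
Tool frame: the origin (TCP) lies between the finger pads; the fingertips stand 25 mm ahead of it and the grasp point (between the pads) lies 6 mm ahead of it; z points along the fingers, y is the line along which they close (so a half turn about z gives the same grasp; the last joint's range is limited). The gripper opens to 85 mm and grips with 20 to 120 N. Pads are 22 mm wide; open, the fingers measure 114 mm over their backs; the gripper's body (76 mm by 85 mm) begins 54 mm behind the grasp point. The pads swing forward as they close: fully open they stand 13 mm farther back than shut.
Start: joints at [69.041, 4.979, 10.078, 95.1, 0, 90], TCP at [0.197, 0.514, 0.256] pointing down, gripper open.
Joint ranges: [-179.16, 179.16], [-48.56, 103.87], [-65.8, 70.77], [-126.05, 130.52], [-82.76, 87.17], [-180, 180]. Speed limits (degrees/s): [127.2, 127.2, 147.25, 180, 180, 180].

INTERFACE

Orientations are given as [roll, pitch, yaw] about the fixed x, y, z axes, in that order (R = Rz(yaw) Ry(pitch) Rx(roll)).
In Python, from workcell import bot gives the robot as it stands.
- The arm moves only by the shell command python3 drive.py 'ROWS' [FORCE]. ROWS is a JSON list that holds a single list of rows (three levels of brackets), with 1 to 5 rows, each of 5 numbers: dx, dy, dz in m, then a turn about the tool's z in degrees, then the finger opening in m; each row is the pose to reach, as a shift and turn from the pose commanded when the command began, along the tool's axes at that moment; what a row does not reach only later rows make up. A row lasts 1/12 s, in which the tool goes at most 0.0417 m and 7.16 degrees, less where a joint would pass 70% of its speed; a pose out of reach is approached as far as the arm can. The fingers move at their own pace and stop on an object; FORCE is the grip in N (left out, the last holds). Time passes only in rows, so rows that do not move let the fingers close. It prints the time, the measured TCP pose, the force, the opening and the grip force at its end. Input that does not fit is refused with a message, and nothing moves.
- bot.get_obs(): the state, without advancing time (a new reading comes with each control period).
- bot.camera(name): name is "side" or "top"; returns the picture (384x512x3 uint8, blue, green, red); there is no depth.
- bot.camera_info(name): a dict with "mtx" (3x3 intrinsics, pixels), "k1" (the pictures are not rectified: a ray, as slopes to the right and down, at radius r is drawn at 1 + k1 r^2 times it, then the intrinsics apply), "extrinsics" (4x4, takes a point from camera to world coordinates). Camera axes: x right, y down, z forward; pixel columns grow to the right and rows downward; lengths in m; the calibration is good to about 2 mm. A picture is of the moment at which its call begins. camera_info takes no time and is no camera call.
- bot.job_done(): hands the job in; it is judged then, once.
The state is a dict: "time": time; "q": joint angles; "qd": joint speeds; "joint_efforts": joint torques, N m; "ee_pos": TCP position; "tcp_rot": TCP orientation; "wrist_force": force on the tool from outside, world axes, zero at the start; "torque": the same for the moment, N m; "opening": finger opening in m; "grasp_force": force on a finger pad.
Only numpy, scipy, OpenCV 4.12 (cv2) and the standard library are available. Lean on these libraries where they do the work, as an engineer would, in place of code of your own. Each camera call takes 0.05 s, during which the arm holds its last target. There are 200 camera calls.

TASK

Get the goldsmith's bench ready for filing. Drop the wooden bench pin's steel shoe down into the slot of the grey bracket until it is fully home, then press the bracket's hold-down lever down until it snaps over and stays down on the shoe by itself. Also bring every hand file over from the steel cleaning carrier and stand it upright, blade down and ferrule on the wood, in a hole of the wooden file block, in any order and at any time; leave the bench block, hammer and pliers where they are.

Things in the scene. Friction and masses are not known exactly. Their poses are not given: they have to be found in the camera images.
- bench_pin: Loose wooden bench pin on a steel T shoe, 0.2 to 0.33 kg, flat on the bench. Origin: centre of the shoe's underside, z up, wood towards its -x. Shoe 16 (x) by 50 (y) by 40 mm high about the origin; neck 26 mm wide to x = -22; wood x -22 to -135, 52 mm wide, upright sides, underside level with the shoe's, top falling from 38 to 16 mm at the tip, which has a 40 mm V notch.
- pin_grip (a point): Point in the middle of the bench pin's wood, good for grasping across its 52 mm width from above: 50 mm along -x from the pin's origin, 18 mm above its underside, near its centre of mass. Same axes as the pin.
- bracket: Grey iron bracket on the bench (fixed; place, yaw vary). Origin: column centre at bench height, z up, front to its -x. Base plate x -50 to +70, y -55 to +55, 12 mm thick. Column x -18 to +20, y -40 to +40, rim 98 mm high, with a T-slot open at the top and, through a 34 mm gap between 8 mm thick lips, at the front. A 40 mm wide ledge level with the slot floor runs forward to x = -62 under the wood.
- slot_floor (a point): Centre of the T-slot's floor, 60 mm above the bench, axes as the bracket; slot 20 (x) by 54 mm (y) inside, 38 mm deep: 2 mm clearance round the shoe. The shoe goes straight down, pin's x axis along the bracket's, wood out at the front. Home: the pin's origin is at this point, the shoe's top 2 mm above the rim.
- clamp_lever (a joint): Angle (rad) of the hold-down lever about its shaft along the bracket's y: 0 raised (start), 0.90 fully down; grows as the paddle goes down and towards the bracket's -x. Springs back up if let go before about 0.66; past that it snaps to 0.90 and is held. Takes up to about 9 N at the paddle. Its toe then lies 1 mm over the shoe's rear half; a shoe not home blocks it. Raised, it clears the slot.
- paddle (a point): Centre of the upper face of the lever's black paddle (44 mm long, 30 wide, 12 thick), on the bracket's -y side, 95 mm from its middle plane. Moves on a 130 mm circle about clamp_hinge in the bracket's x-z plane. Raised: 93 mm in front of and 91 mm above the hinge, face sloping 42 deg down to the hinge; fully down: 129 mm in front, 16 mm below, sloping 10 deg the other way.
- clamp_hinge (a point): Point on the lever's shaft axis in the plane of the paddle: bracket x +30 mm, y -95 mm, 88 mm above the bench. The axis lies along the bracket's y.
- file_block: Beech block with six drilled holes (fixed, but it may stand on the left or the right, at varying yaw). 224 mm (x) by 56 mm (y) by 80 mm high. Origin: centre of its underside; the row of holes runs along its x.
- carrier: Stainless cleaning carrier (fixed; on the other side from the file block, yaw varies). 234 (x) by 62 mm (y), top plate 90 mm above the bench with six 16 mm square holes at x = -90, -54, -18, 18, 54, 90 mm, y = 0, in which the files hang upright by their ferrules. Origin: centre of its underside.
- bore0 (a point): Centre of the mouth of hole 0 of the file block (holes 36 mm apart along the block's x, this one at x = -90 mm), on the block's top 80 mm above the bench; round, 15 mm wide with a 2 mm chamfer, 72 mm deep. Each hole takes any one file.
- bore1 (a point): Centre of the mouth of hole 1 of the file block (holes 36 mm apart along the block's x, this one at x = -54 mm), on the block's top 80 mm above the bench; round, 15 mm wide with a 2 mm chamfer, 72 mm deep. Each hole takes any one file.
- bore2 (a point): Centre of the mouth of hole 2 of the file block (holes 36 mm apart along the block's x, this one at x = -18 mm), on the block's top 80 mm above the bench; round, 15 mm wide with a 2 mm chamfer, 72 mm deep. Each hole takes any one file.
- bore3 (a point): Centre of the mouth of hole 3 of the file block (holes 36 mm apart along the block's x, this one at x = 18 mm), on the block's top 80 mm above the bench; round, 15 mm wide with a 2 mm chamfer, 72 mm deep. Each hole takes any one file.
- bore4 (a point): Centre of the mouth of hole 4 of the file block (holes 36 mm apart along the block's x, this one at x = 54 mm), on the block's top 80 mm above the bench; round, 15 mm wide with a 2 mm chamfer, 72 mm deep. Each hole takes any one file.
- bore5 (a point): Centre of the mouth of hole 5 of the file block (holes 36 mm apart along the block's x, this one at x = 90 mm), on the block's top 80 mm above the bench; round, 15 mm wide with a 2 mm chamfer, 72 mm deep. Each hole takes any one file.
- file0: Hand file, about 65 g, first hanging in a carrier hole; may be absent. Origin: tip of the blade, z up along the file. The blade, at most 9 mm wide, is 66 mm long; above it the handle, round and 24 mm wide, from the flat underside of its brass ferrule (23 mm wide) at 66 mm to its rounded top at 150 mm. When racked, the ferrule rests on the block's top.
- file1: Hand file, about 65 g, first hanging in a carrier hole; may be absent. Origin: tip of the blade, z up along the file. The blade, at most 9 mm wide, is 66 mm long; above it the handle, round and 24 mm wide, from the flat underside of its brass ferrule (23 mm wide) at 66 mm to its rounded top at 150 mm. When racked, the ferrule rests on the block's top.
- file2: Hand file, about 65 g, first hanging in a carrier hole; may be absent. Origin: tip of the blade, z up along the file. The blade, at most 9 mm wide, is 66 mm long; above it the handle, round and 24 mm wide, from the flat underside of its brass ferrule (23 mm wide) at 66 mm to its rounded top at 150 mm. When racked, the ferrule rests on the block's top.
- file3: Hand file, about 65 g, first hanging in a carrier hole; may be absent. Origin: tip of the blade, z up along the file. The blade, at most 9 mm wide, is 66 mm long; above it the handle, round and 24 mm wide, from the flat underside of its brass ferrule (23 mm wide) at 66 mm to its rounded top at 150 mm. When racked, the ferrule rests on the block's top.
- file4: Hand file, about 65 g, first hanging in a carrier hole; may be absent. Origin: tip of the blade, z up along the file. The blade, at most 9 mm wide, is 66 mm long; above it the handle, round and 24 mm wide, from the flat underside of its brass ferrule (23 mm wide) at 66 mm to its rounded top at 150 mm. When racked, the ferrule rests on the block's top.
- file5: Hand file, about 65 g, first hanging in a carrier hole; may be absent. Origin: tip of the blade, z up along the file. The blade, at most 9 mm wide, is 66 mm long; above it the handle, round and 24 mm wide, from the flat underside of its brass ferrule (23 mm wide) at 66 mm to its rounded top at 150 mm. When racked, the ferrule rests on the block's top.
- bench_block: Bystander: flat steel bench block, 70 by 70 by 19 mm, 0.72 kg, lying on the bench. Origin: centre of its underside. Leave it.
- hammer: Bystander: hammer with a wooden handle, about 230 mm long, lying on the bench beyond the bracket. Leave it.
- pliers: Bystander: pliers with red grips, about 145 mm long, lying on the bench beyond the bracket. Leave them.

How it is judged (in metres and radians):
On the way, in this order (a step that is already met when the one before it is completed fails the run):
1. the bench pin's shoe is fully home in the bracket's slot (horizontal distance between bench_pin and slot_floor below 0.0045 m and z of bench_pin in the frame of slot_floor between -0.003 and 0.003 m and angle between the x axis of bench_pin and the x axis of bracket, either way round below 0.12 rad and angle between bench_pin's own z axis and vertical below 0.05 rad and x of pin_grip in the frame of bracket below -0.03 m), for 0.3 s.
2. the hold-down lever is down past its detent (all of step 1 and value of joint clamp_lever above 0.84 rad), for 0.3 s.
At the end, for the whole second after the job is handed in: Pin shoe on the slot floor (4.5 mm sideways, 3 mm in height, 0.12 rad in yaw, level), wood to the front; lever stays down by itself (above 0.84 rad); every file present upright (0.12 rad) in a hole of the file block, ferrule on its top (-4/+5 mm), at rest; bystanders not moved (all of step 2 and angle between each of file0, file1, file2, file3, file4, file5's own z axis and vertical below 0.12 rad and z of file0 in the frame of file_block between 0.01 and 0.019 m and x of file0 in the frame of file_block between -0.1 and 0.1 m and y of file0 in the frame of file_block between -0.009 and 0.009 m and linear speed of each of file0, file1, file2, file3, file4, file5 below 0.02 m/s and z of file1 in the frame of file_block between 0.01 and 0.019 m and x of file1 in the frame of file_block between -0.1 and 0.1 m and y of file1 in the frame of file_block between -0.009 and 0.009 m and z of file2 in the frame of file_block between 0.01 and 0.019 m and x of file2 in the frame of file_block between -0.1 and 0.1 m and y of file2 in the frame of file_block between -0.009 and 0.009 m and z of file3 in the frame of file_block between 0.01 and 0.019 m and x of file3 in the frame of file_block between -0.1 and 0.1 m and y of file3 in the frame of file_block between -0.009 and 0.009 m and z of file4 in the frame of file_block between 0.01 and 0.019 m and x of file4 in the frame of file_block between -0.1 and 0.1 m and y of file4 in the frame of file_block between -0.009 and 0.009 m and z of file5 in the frame of file_block between 0.01 and 0.019 m and x of file5 in the frame of file_block between -0.1 and 0.1 m and y of file5 in the frame of file_block between -0.009 and 0.009 m); the robot touches nothing.
It fails at once if bench block moved by more than 30 mm (distance of bench_block from where it was at the start of the episode above 0.03 m).
It fails at once if hammer moved by more than 30 mm (distance of hammer from where it was at the start of the episode above 0.03 m).
It fails at once if pliers moved by more than 30 mm (distance of pliers from where it was at the start of the episode above 0.03 m).
Of file0, file1, file2, file3, file4, file5 only 4 to 6 are there at a start; the rules pass over those that are not, and their reading is None.
At some moment in a run one of bench_pin may be knocked a few centimetres aside while the robot is not near it.
It also fails if it takes over 210 s, if anything falls off the work surface, if the arm or the gripper's body presses on something with over 40 N, if the wrist force passes 120 N, or if a joint passes its speed limit or range.

## Working session

There is one attempt and no reset: what is moved stays moved. The work goes in short steps, Python scripts to look and compute and a shell command to move; the robot and the scene stay as the last step left them, time stands still between calls to the robot, and variables do not carry over. Pictures are saved under pics/ and viewed, at most 14 in all, crops included, and the job is handed in when it is done.

```bash
ls; mkdir -p pics
python3 - <<'E'
from workcell import bot
import cv2
for n in("top","side"):
    im=bot.camera(n); cv2.imwrite(f"pics/{n}0.png",cv2.resize(im,(800,600),interpolation=cv2.INTER_CUBIC)); cv2.imwrite(f"{n}0_raw.png",im)
    i=bot.camera_info(n); print(i)
print(bot.get_obs())
E
```

```text
drive.py
pics
workcell.py
{'mtx': array([[486.66140404,   0.        , 248.84571532],
       [  0.        , 486.66140404, 189.89975104],
       [  0.        ,   0.        ,   1.        ]]), 'k1': 0.05677508889493569, 'extrinsics': array([[-0.00792264, -0.98307742,  0.18301915,  0.38747916],
       [-0.99993971,  0.00918026,  0.00602527, -0.00532923],
       [-0.00760347, -0.18296038, -0.98309088,  1.26620641],
       [ 0.        ,  0.        ,  0.        ,  1.        ]])}
{'mtx': array([[416.81035175,   0.        , 263.04938784],
       [  0.        , 416.81035175, 195.42695562],
       [  0.        ,   0.        ,   1.        ]]), 'k1': 0.03613081811933323, 'extrinsics': array([[-0.85919284, -0.39700391,  0.3227624 ,  0.25649616],
       [-0.51137142,  0.64541974, -0.56739107,  0.54522542],
       [ 0.01693925, -0.65254981, -0.75755647,  0.87885536],
       [ 0.        ,  0.        ,  0.        ,  1.        ]])}
{'time': 0.1, 'q': array([6.90392184e+01, 5.01101230e+00, 1.00406552e+01, 9.50988519e+01,
       9.89018708e-04, 8.99995963e+01]), 'qd': array([ 0.05895762, -0.11153825,  0.1153573 , -0.14140937, -0.02290844,
        0.07958206]), 'joint_efforts': array([ 4.71939729e-04, -5.21561193e+01,  4.65654194e+01,  1.59636576e-02,
        3.90667765e-05,  8.93286170e-06]), 'ee_pos': array([0.19669073, 0.5134596 , 0.25563942]), 'tcp_rot': array([-1.79930791e+02, -9.89505667e-04,  1.59039621e+02]), 'wrist_force': array([ 0.27162072,  0.13734187, -0.33119799]), 'torque': array([0.01053025, 0.04659173, 0.0268952 ]), 'grasp_force': 0.0, 'opening': 0.08542127335712597}
```
View pics/top0.png

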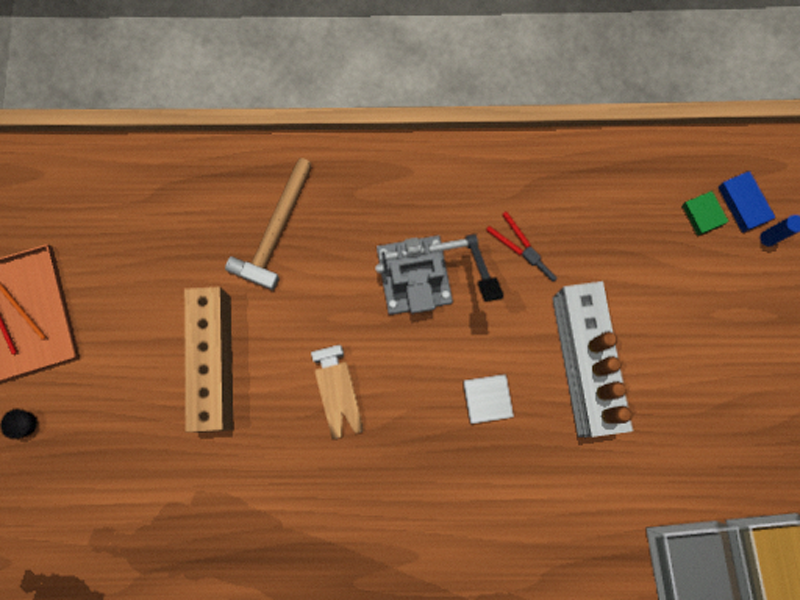

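View pics/side0.png

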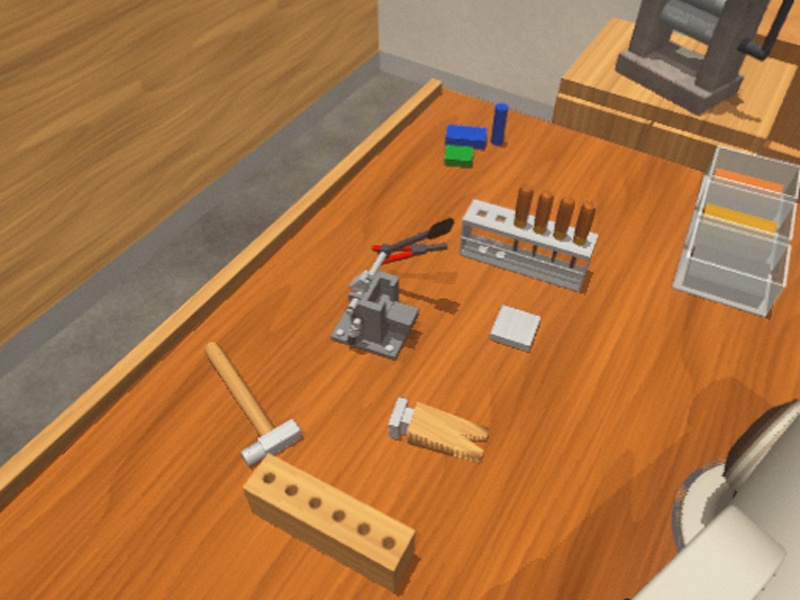

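The top view shows the block on the left (holes at about 203,301 to 203,416), four files in the carrier at right (handles 600–620, 340–415), the bracket at 415,275 and the pin at 335,390. I'll enlarge these to measure.

Create vis.py:
```python
import cv2,numpy as np
def crop(src,x,y,w,h,s):
    im=cv2.imread(src) if isinstance(src,str) else src
    c=cv2.resize(im[y:y+h,x:x+w],None,fx=s,fy=s,interpolation=cv2.INTER_CUBIC)
    for u in range((x+9)//10*10,x+w,10):
        p=int((u-x+.5)*s); cv2.line(c,(p,0),(p,5 if u%50 else 14),(255,255,0),1)
        if u%50==0: cv2.putText(c,str(u),(p+2,14),0,.4,(255,255,0),1)
    for v in range((y+9)//10*10,y+h,10):
        p=int((v-y+.5)*s); cv2.line(c,(0,p),(5 if v%50 else 14,p),(255,255,0),1)
        if v%50==0: cv2.putText(c,str(v),(8,p-2),0,.4,(255,255,0),1)
    return c
def hcat(a):
    H=max(c.shape[0] for c in a)
    return np.hstack([cv2.copyMakeBorder(c,0,H-c.shape[0],0,8,cv2.BORDER_CONSTANT) for c in a])
def cam(n):
    from workcell import bot
    i=bot.camera_info(n); return i["mtx"],i["k1"],np.array(i["extrinsics"])
def proj(c,P):
    K,k,E=c; P=np.atleast_2d(P); q=(P-E[:3,3])@E[:3,:3]; s=q[:,:2]/q[:,2:]
    s=s*(1+k*(s**2).sum(1,keepdims=True)); return s*[K[0,0],K[1,1]]+K[:2,2]
def at_z(c,uv,z):
    K,k,E=c; D=np.array([k,0,0,0.])
    s=cv2.undistortPoints(np.array(uv,float).reshape(-1,1,2),K,D).reshape(-1,2)
    d=np.c_[s,np.ones(len(s))]@E[:3,:3].T; z=np.broadcast_to(z,len(d))
    return E[:3,3]+d*((z-E[2,3])/d[:,2])[:,None]
```

Run:
```python
from vis import *
cv2.imwrite("pics/a.png",crop("top0_raw.png",190,146,140,140,4.2))
cv2.imwrite("pics/b.png",hcat([crop("top0_raw.png",112,178,45,105,5.5),crop("top0_raw.png",345,175,66,110,5.3)]))
```

```text
(no output)
```

View pics/a.png

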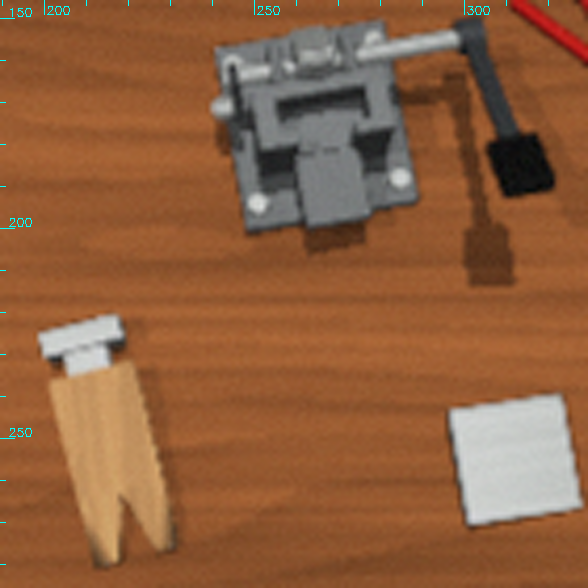

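View pics/b.png

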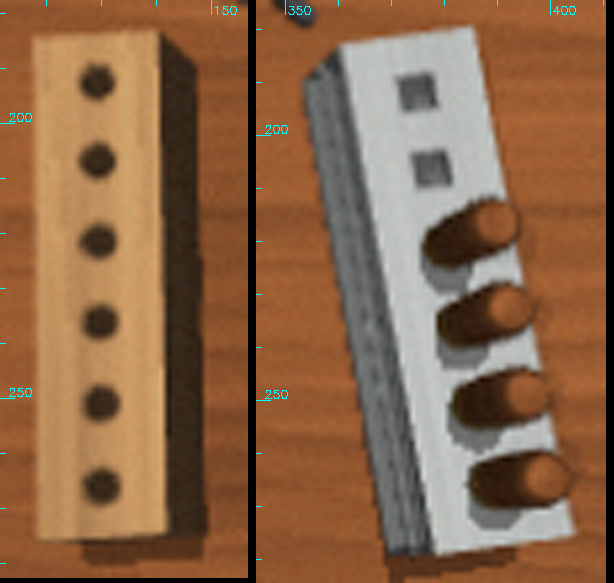

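Top crops are clear: slot opening (276,98)-(368,88), hole mouths near column 97 in the crop, carrier corners (343,45),(473,27),(573,535),(437,553). Now a side crop for a second view.

Run:
```python
from vis import *
cv2.imwrite("pics/c.png",hcat([crop("side0_raw.png",208,135,108,165,3.6),crop("side0_raw.png",290,112,96,76,4.1)]))
```

```text
(no output)
```

View pics/c.png

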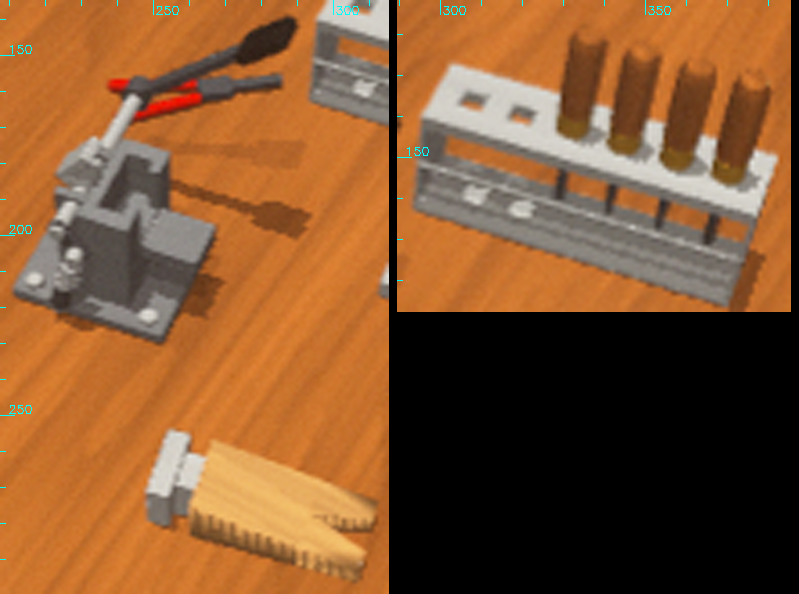

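Side view: bracket base corners at (14,290),(163,335), ledge corners (216,228),(183,262), pin shoe at (147–188,432–492), four files' handles at 573–752. I'll fit the poses.

```bash
cat > fit.py <<'E'
from vis import *
from scipy.optimize import least_squares
def model(p,M):
    c,s=np.cos(p[2]),np.sin(p[2]); M=np.array(M,float)/1000
    return np.c_[p[0]+c*M[:,0]-s*M[:,1],p[1]+s*M[:,0]+c*M[:,1],M[:,2]]
def fit(obs,p0,name):
    "obs: {cam:([model mm],[uv])}"
    C={n:cam(n) for n in obs}
    f=lambda p:np.concatenate([(proj(C[n],model(p,M))-uv).ravel() for n,(M,uv) in obs.items()])
    r=least_squares(f,p0,loss="soft_l1"); print(name,r.x[:2].round(4),"yaw",np.degrees(r.x[2]).round(2))
    e=f(r.x).reshape(-1,2).round(1); print(e.tolist())
    return r.x
def px(uv,s,x,y,dx=0): return (np.array(uv,float)-[dx,0])/s+[x,y]-0.5
E
python3 - <<'E'
from fit import *
A=lambda u:px(u,4.2,190,146); S=lambda u:px(u,3.6,208,135)
B1=lambda u:px(u,5.5,112,178); B2=lambda u:px(u,5.3,345,175,256); S2=lambda u:px(u,4.1,290,112,397)
tb=([[70,55,12],[70,-55,12],[-50,-55,12],[-50,55,12],[10,27,98],[10,-27,98]],A([(216,48),(384,22),(417,194),(246,227),(276,98),(368,88)]))
sb=([[-50,55,12],[70,55,12],[-62,-20,60],[-62,20,60]],S([(163,333),(14,290),(216,228),(183,262)]))
tp=([[8,25,40],[8,-25,40],[-8,-25,40],[-8,25,40],[-22,26,38],[-22,-26,38]],A([(38,336),(119,315),(124,334),(45,354),(49,381),(134,362)]))
sp=([[8,25,40],[8,-25,40],[-8,-25,40],[-8,25,40]],S([(147,487),(172,432),(188,436),(165,492)]))
for o,n,p0 in(({"top":tb},"br T",[.5,0,.1]),({"side":sb},"br S",[.5,0,.1]),({"top":tb,"side":sb},"br",[.5,0,.1]),({"top":tp},"pin T",[.35,.15,.2]),({"side":sp},"pin S",[.35,.15,.2]),({"top":tp,"side":sp},"pin",[.35,.15,.2])): fit(o,p0,n)
h=B1([(97,82),(98,160),(99,241),(100,322),(101,404),(102,486)])
X=[90,54,18,-18,-54,-90]; fit({"top":([[x,0,80] for x in X],h)},[.35,.35,0],"block")
cc=B2([(417,92),(432,169),(343,45),(473,27),(573,535),(437,553)])
fit({"top":([[90,0,90],[54,0,90],[117,31,90],[117,-31,90],[-117,-31,90],[-117,31,90]],cc)},[.4,-.3,0],"carrier T")
fit({"side":([[90,0,90],[54,0,90],[117,31,90],[117,-31,90],[-117,-31,90],[-117,31,90]],S2([(472,101),(522,114),(424,112),(450,66),(777,157),(760,214)]))},[.4,-.3,0],"carrier S")
t=at_z(cam("top"),B2([(497,224),(511,309),(528,394),(546,477)]),.17); print("files top",t.round(4).tolist())
s=at_z(cam("side"),S2([(590,40),(641,54),(697,69),(752,80)]),.17); print("files sideTop",s.round(4).tolist())
E
```

```text
br T [ 0.6511 -0.0418] yaw 8.88
[[-0.2, -0.6], [0.6, -1.0], [0.7, 1.9], [-0.1, 0.8], [-0.3, 0.3], [-0.5, -0.8]]
br S [ 0.6513 -0.0403] yaw 10.32
[[-0.2, 1.0], [-1.3, -0.4], [-0.0, -1.4], [3.7, 0.4]]
br [ 0.6511 -0.0416] yaw 9.17
[[-0.4, -0.5], [0.4, -1.1], [0.7, 1.8], [-0.0, 0.9], [-0.3, 0.3], [-0.6, -0.9], [-0.4, 0.8], [-1.1, -1.2], [0.3, -1.3], [3.7, 0.3]]
pin T [0.5256 0.1036] yaw 13.77
[[0.1, -0.8], [0.1, -0.7], [0.3, 0.9], [-0.1, 1.0], [-0.1, 0.2], [-0.3, -0.4]]
pin S [0.5257 0.105 ] yaw 10.66
[[-1.2, 0.5], [-0.4, -1.5], [1.5, -0.6], [0.3, 1.3]]
pin [0.5258 0.1039] yaw 12.98
[[0.0, -1.0], [0.0, -0.6], [0.2, 1.0], [-0.3, 0.8], [-0.3, -0.0], [-0.5, -0.3], [-0.6, 0.4], [-0.6, -1.9], [1.4, -1.2], [1.0, 0.9]]
block [0.515  0.2935] yaw 2.94
[[-0.0, -0.0], [0.0, 0.1], [0.0, -0.0], [0.0, -0.1], [0.0, -0.1], [-0.0, 0.1]]
carrier T [ 0.5095 -0.3179] yaw 7.37
[[0.2, -0.0], [0.1, -0.1], [-0.5, -0.2], [0.1, -0.2], [0.3, 0.2], [-0.2, 0.3]]
carrier S [ 0.5084 -0.3174] yaw 7.81
[[0.3, -0.1], [0.1, 0.1], [-0.6, 1.3], [0.3, -0.6], [0.4, -0.5], [-0.6, 0.1]]
files top [[0.5271, -0.3159, 0.17], [0.4909, -0.3195, 0.17], [0.4553, -0.3242, 0.17], [0.4209, -0.3293, 0.17]]
files sideTop [[0.5251, -0.3115, 0.17], [0.4914, -0.3159, 0.17], [0.4551, -0.321, 0.17], [0.4213, -0.3293, 0.17]]
```

```bash
cat > go.py <<'E'
"python3 go.py x y z yaw [x y z yaw ...]: deltas in tool axes (of start of each leg), turn about tool z"
import sys,numpy as np
from scipy.spatial.transform import Rotation as R
from workcell import bot
o=bot.get_obs(); p=np.array(o["ee_pos"]); r=o["tcp_rot"]; yaw=r[2]
print("now",p.round(4),np.round(r,2),"q",np.round(o["q"],1),"f",np.round(o["wrist_force"],1))
a=np.array(sys.argv[1:],float).reshape(-1,4)
for t in a:
    d=R.from_euler("xyz",[180,0,yaw],degrees=True).inv().apply(t[:3]-p)
    turn=-((t[3]-yaw+180)%360-180)
    print("d",d.round(4),"turn",round(turn,2),"len",np.linalg.norm(d).round(3)); p=t[:3]; yaw=t[3]
E
python3 drive.py '[[[0, 0, 0, -7, 0.085], [0, 0, 0, -14, 0.085], [0, 0, 0, -21, 0.085], [0, 0, 0, -28, 0.085], [0, 0, 0, -34.4, 0.085]]]' 40; python3 go.py .477 .0922 .20 193.4 .477 .0922 .1 193.4 .477 .0922 .03 193.4
```

```text
time: 0.52
ee_pos: [0.1967, 0.5135, 0.2559]
tcp_rot: [-180.0, -0.0, -166.2]
wrist_force: [-0.1, 0.6, 0.1]
opening: 0.0851
grasp_force: 0.0
now [0.1967 0.5135 0.2559] [-1.7996e+02 -2.0000e-02 -1.6620e+02] q [69.   5.  10.1 95.1 -0.  55.2] f [-0.1  0.6  0.1]
d [-0.1718 -0.476   0.0559] turn 0.4 len 0.509
d [ 0.  -0.   0.1] turn -0.0 len 0.1
d [ 0.   -0.    0.07] turn -0.0 len 0.07
```

```bash
for i in 1 2; do :; done
python3 drive.py '[[[-0.012, -0.035, 0.004, 0, 0.085], [-0.024, -0.07, 0.008, 0, 0.085], [-0.037, -0.105, 0.012, 0, 0.085], [-0.049, -0.14, 0.016, 0, 0.085], [-0.06, -0.165, 0.02, 0, 0.085]]]' >/dev/null
python3 drive.py '[[[-0.012, -0.035, 0.004, 0, 0.085], [-0.024, -0.07, 0.008, 0, 0.085], [-0.037, -0.105, 0.012, 0, 0.085], [-0.049, -0.14, 0.016, 0, 0.085], [-0.06, -0.165, 0.02, 0, 0.085]]]' 
python3 go.py .477 .0922 .20 193.4
python3 - <<'E'
from vis import *
from workcell import bot
im=bot.camera("top"); cv2.imwrite("top1_raw.png",im)
a=cv2.imread("top0_raw.png"); d=cv2.absdiff(a,im)[225:275,190:240].max(); print(d)
E
```

```text
time: 1.35
ee_pos: [0.3908, 0.2181, 0.216]
tcp_rot: [-180.0, -0.0, -166.6]
wrist_force: [0.8, 1.3, 0.2]
opening: 0.0848
grasp_force: 0.0
now [0.3908 0.2181 0.216 ] [-1.7998e+02 -1.0000e-02 -1.6661e+02] q [29.2 -9.6 -8.5 91.1 -0.  15.8] f [0.8 1.3 0.2]
d [-0.0547 -0.1425  0.016 ] turn -0.01 len 0.153
25
```

```bash
python3 drive.py '[[[-0.014, -0.036, 0.004, 0, 0.085], [-0.028, -0.072, 0.008, 0, 0.085], [-0.042, -0.108, 0.012, 0, 0.085], [-0.0547, -0.1425, 0.016, 0, 0.085], [-0.0547, -0.1425, 0.016, 0, 0.085]]]' 
python3 go.py .477 .0922 .1 193.4
python3 - <<'E'
from vis import *
from workcell import bot
cv2.imwrite("pics/d.png",hcat([crop(bot.camera("side"),220,210,110,100,3.6),crop(bot.camera("top"),180,200,90,100,4)]))
E
```

```text
time: 1.82
ee_pos: [0.4785, 0.0904, 0.1987]
tcp_rot: [-179.9, -0.1, -166.8]
wrist_force: [0.2, -0.3, -0.6]
opening: 0.0848
grasp_force: 0.0
now [0.4785 0.0904 0.1987] [-1.7992e+02 -8.0000e-02 -1.6681e+02] q [10.7 -4.4 -5.7 88.8 -0.1 -2.4] f [ 0.2 -0.3 -0.6]
d [0.001  0.0021 0.0987] turn -0.21 len 0.099
```

View pics/d.png

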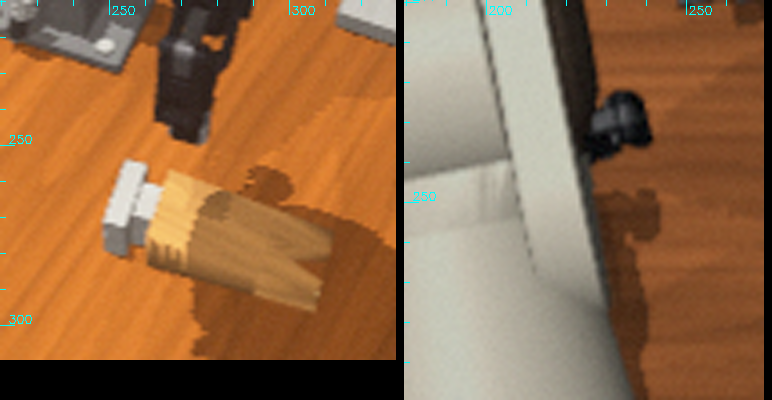

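The pin has not moved (shoe corner still at about raw 256,254); the arm hides it from the top camera. Descending.

```bash
python3 drive.py '[[[0, 0, 0.03, 0, 0.085], [0, 0, 0.06, 0, 0.085], [0, 0, 0.08, 0, 0.085], [0, 0, 0.1, 0, 0.085], [0, 0, 0.1, 0, 0.085]]]' >/dev/null
python3 go.py .477 .0922 .03 193.4
python3 drive.py '[[[0, 0, 0.02, 0, 0.085], [0, 0, 0.04, 0, 0.085], [0, 0, 0.06, 0, 0.085], [0, 0, 0.069, 0, 0.085], [0, 0, 0.069, 0, 0.085]]]'
python3 go.py .477 .0922 .03 193.4
```

```text
now [0.474  0.0954 0.0966] [ 179.98   -0.32 -166.47] q [ 11.4  -3.9 -16.5  77.7   0.   -2.2] f [-0.2 -0.2 -0.6]
d [-0.0022 -0.0039  0.0666] turn 0.13 len 0.067
time: 2.75
ee_pos: [0.4754, 0.0952, 0.0304]
tcp_rot: [180.0, -0.1, -166.5]
wrist_force: [0.1, 0.3, 0.2]
opening: 0.0849
grasp_force: 0.0
now [0.4754 0.0952 0.0304] [ 1.7999e+02 -1.4000e-01 -1.6650e+02] q [ 11.3  -1.9 -22.   69.9   0.   -2.2] f [0.1 0.3 0.2]
d [-0.0009 -0.0032  0.0004] turn 0.1 len 0.003
```

```bash
python3 drive.py '[[[-0.001, -0.003, 0, 0, 0.085], [-0.001, -0.003, 0, 0, 0.085], [-0.001, -0.003, 0, 0, 0.04], [-0.001, -0.003, 0, 0, 0.04], [-0.001, -0.003, 0, 0, 0.04]]]' 60 >/dev/null
python3 drive.py '[[[0, 0, 0, 0, 0.04], [0, 0, 0, 0, 0.04], [0, 0, 0, 0, 0.04], [0, 0, 0, 0, 0.04], [0, 0, 0, 0, 0.04]]]' 
python3 drive.py '[[[0, 0, -0.03, 0, 0.04], [0, 0, -0.06, 0, 0.04], [0, 0, -0.09, 0, 0.04], [0, 0, -0.12, 0, 0.04], [0, 0, -0.12, 0, 0.04]]]' 
python3 drive.py '[[[0, 0, 0, 0, 0.04], [0, 0, 0, 0, 0.04]]]'
python3 - <<'E'
from vis import *
from workcell import bot
im=bot.camera("side"); cv2.imwrite("side2_raw.png",im)
cv2.imwrite("pics/e.png",hcat([crop(im,200,120,180,150,4.2)]))
E
```

```text
time: 3.58
ee_pos: [0.4787, 0.0921, 0.0324]
tcp_rot: [180.0, 0.1, -166.6]
wrist_force: [-1.3, 0.0, 5.8]
opening: 0.051
grasp_force: 64.2
time: 4.0
ee_pos: [0.4801, 0.0923, 0.1573]
tcp_rot: [-180.0, 0.4, -166.6]
wrist_force: [2.4, -0.7, -1.6]
opening: 0.0512
grasp_force: 64.3
time: 4.17
ee_pos: [0.4778, 0.0919, 0.1503]
tcp_rot: [180.0, -0.1, -166.6]
wrist_force: [0.2, -0.3, -3.2]
opening: 0.0511
grasp_force: 64.3
```

View pics/e.png

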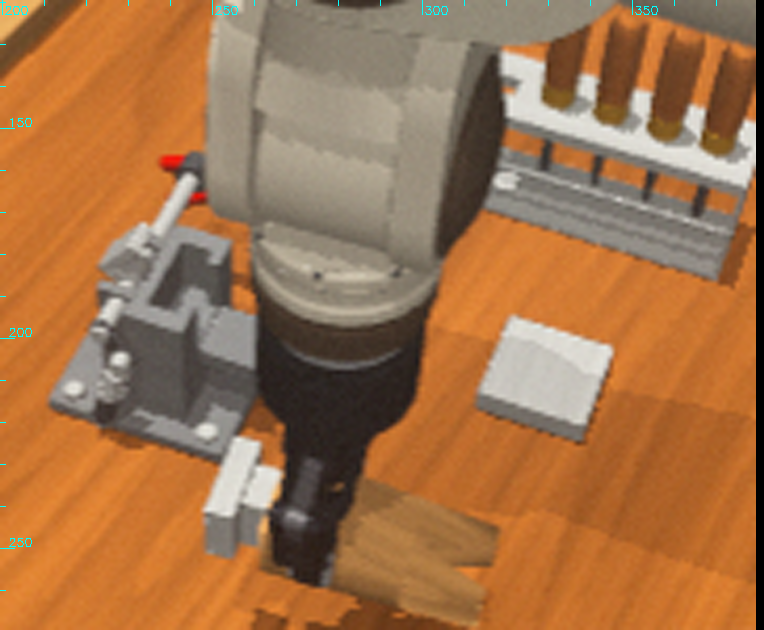

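Pin held level, shoe corners at (204,512),(239,438),(262,444),(229,516); column rim corners at (187,322),(232,240).

Run:
```python
from fit import *
from workcell import bot
print(bot.get_obs()["ee_pos"])
S=lambda u:px(u,4.2,200,120); z=119
M=[[8,-25,40+z],[-8,-25,40+z],[-8,25,40+z],[8,25,40+z],[-8,25,z],[8,25,z]]
for zz in(-4,0,4): fit({"side":([[a,b,c+zz] for a,b,c in M],S([(239,438),(262,444),(229,516),(204,512),(229,558),(204,550)]))},[.52,.1,.2],f"pin {zz}")
T=lambda u:px(u,4.2,190,146)
tb=([[70,55,12],[70,-55,12],[-50,-55,12],[-50,55,12],[10,27,98],[10,-27,98]],T([(216,48),(384,22),(417,194),(246,227),(276,98),(368,88)]))
sb=([[-50,55,12],[70,55,12],[-18,40,98],[-18,-40,98],[-18,40,12]],S([(224,455),(49,402),(187,322),(232,240),(187,418)]))
fit({"side":sb},[.65,-.04,.16],"br S"); fit({"top":tb,"side":sb},[.65,-.04,.16],"br TS")
```

```text
[0.47746905 0.09183485 0.14974538]
pin -4 [0.5258 0.1014] yaw 10.24
[[-0.4, -1.1], [1.0, -0.4], [0.4, 0.5], [-0.7, -0.9], [0.4, 1.0], [-0.5, 0.6]]
pin 0 [0.5243 0.1038] yaw 10.22
[[-0.4, -1.2], [1.0, -0.4], [0.4, 0.5], [-0.8, -0.9], [0.4, 1.1], [-0.6, 0.7]]
pin 4 [0.5228 0.1061] yaw 10.21
[[-0.4, -1.3], [1.1, -0.5], [0.4, 0.5], [-0.8, -0.9], [0.4, 1.1], [-0.6, 0.7]]
br S [ 0.6508 -0.0423] yaw 11.19
[[0.8, -0.5], [-0.3, -0.6], [-0.5, 2.1], [0.1, -0.6], [0.1, 0.5]]
br TS [ 0.6507 -0.0423] yaw 9.76
[[-0.4, -0.1], [0.3, -1.1], [1.1, 1.7], [0.5, 1.2], [-0.1, 0.6], [-0.4, -0.8], [0.1, -0.3], [-0.5, -1.2], [-0.9, 2.1], [0.4, -0.4], [-0.3, 0.6]]
```

```bash
python3 drive.py '[[[0, 0, -0.015, 4, 0.04], [0, 0, -0.015, 4.1, 0.04], [0, 0, -0.015, 4.1, 0.04]]]'; python3 go.py .6023 -.05 .165 189.3
```

```text
time: 4.47
ee_pos: [0.478, 0.0919, 0.1654]
tcp_rot: [-180.0, -0.0, -170.6]
wrist_force: [-0.2, 0.5, -2.6]
opening: 0.0506
grasp_force: 64.2
now [0.478  0.0919 0.1654] [-1.8000e+02 -4.0000e-02 -1.7058e+02] q [10.9 -4.5 -9.5 85.1 -0.   1.5] f [-0.2  0.5 -2.6]
d [-0.0993 -0.1604  0.0004] turn 0.12 len 0.189
```

```bash
python3 drive.py '[[[-0.02, -0.032, 0, 0, 0.04], [-0.04, -0.064, 0, 0, 0.04], [-0.06, -0.096, 0, 0, 0.04], [-0.08, -0.128, 0, 0, 0.04], [-0.0993, -0.1604, 0, 0, 0.04]]]' >/dev/null
python3 drive.py '[[[0, 0, 0, 0, 0.04], [0, 0, 0, 0, 0.04], [0, 0, 0, 0, 0.04]]]'; python3 go.py .6023 -.05 .137 189.3
```

```text
time: 5.13
ee_pos: [0.6016, -0.0502, 0.1647]
tcp_rot: [180.0, -0.1, -170.6]
wrist_force: [0.8, 1.5, -2.1]
opening: 0.0508
grasp_force: 64.3
now [ 0.6016 -0.0502  0.1647] [ 1.7995e+02 -1.4000e-01 -1.7062e+02] q [ -4.8  11.6   7.4  85.9   0.  -14.2] f [ 0.8  1.5 -2.1]
d [-0.0007  0.      0.0277] turn 0.08 len 0.028
```

```bash
python3 drive.py '[[[0, 0, 0.01, 0, 0.04], [-0.0005, 0, 0.02, 0, 0.04], [-0.0007, 0, 0.028, 0, 0.04], [-0.0007, 0, 0.028, 0, 0.04], [-0.0007, 0, 0.028, 0, 0.04]]]'
python3 - <<'E'
from vis import *
from workcell import bot
im=bot.camera("side"); cv2.imwrite("side3_raw.png",im); t=bot.camera("top"); cv2.imwrite("top3_raw.png",t)
cv2.imwrite("pics/f.png",hcat([crop(im,205,130,90,110,5),crop(t,225,140,70,80,4.6)]))
E
```

```text
time: 5.55
ee_pos: [0.6022, -0.0495, 0.1374]
tcp_rot: [180.0, -0.1, -170.6]
wrist_force: [-0.3, -0.3, -2.2]
opening: 0.0508
grasp_force: 64.3
```

View pics/f.png

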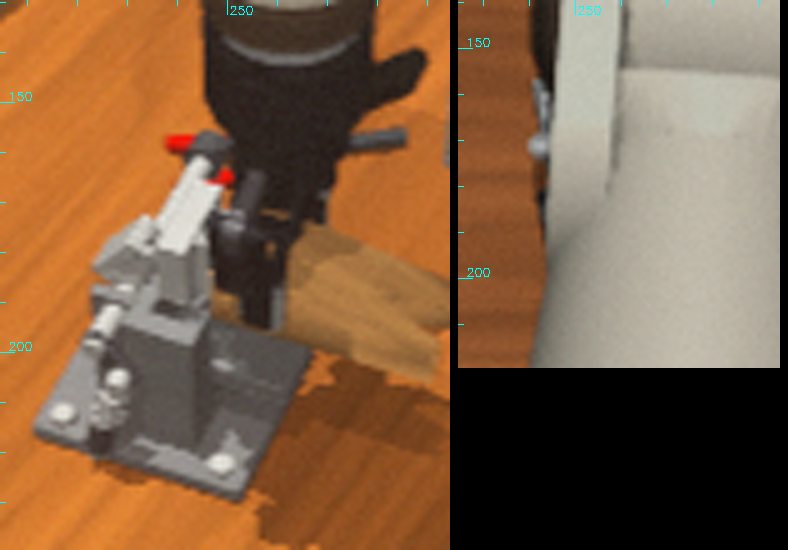

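The shoe hovers over the slot (shoe near (185,280), rim corner (203,343)). Overlay the models to check alignment.

```bash
cat > ov.py <<'E'
from fit import *
def box(im,c,p,x0,x1,y0,y1,z0,z1,f,col):
    V=proj(c,model(p,[[x,y,z] for x in(x0,x1) for y in(y0,y1) for z in(z0,z1)]))
    for i in range(8):
        for b in(1,2,4):
            if not i&b: cv2.line(im,f(V[i]),f(V[i|b]),col,1,cv2.LINE_AA)
E
python3 - <<'E'
from ov import *
from workcell import bot
x,y,s=218,162,9
im=cv2.imread("side3_raw.png"); c=crop(im,x,y,50,66,s); k=cam("side")
f=lambda v:tuple(int(round(t)) for t in ((v-[x,y]+.5)*s))
br=[.651,-.042,np.radians(9.3)]; o=bot.get_obs(); yw=np.radians(o["tcp_rot"][2]+180); e=o["ee_pos"]
pin=[e[0]+.0493*np.cos(yw),e[1]+.0493*np.sin(yw),yw]; z=e[2]*1000-31; print(pin,z)
box(c,k,br,-18,20,-40,40,12,98,f,(0,0,255)); box(c,k,br,-10,10,-27,27,60,98,f,(0,255,255)); box(c,k,br,-50,70,-55,55,0,12,f,(0,0,255))
box(c,k,pin,-8,8,-25,25,z,z+40,f,(0,255,0))
cv2.imwrite("pics/g.png",c)
E
```

```text
[np.float64(0.651504362159372), np.float64(-0.04178815058085015), np.float64(0.163484413319749)] 107.63834727232387
```

View pics/g.png

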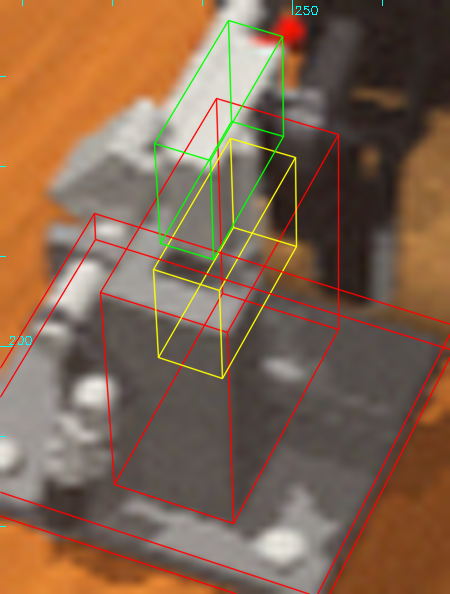

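Overlay fits within about 1 mm: shoe (green) sits above the slot (yellow). Lower gently.

```bash
python3 drive.py '[[[0, 0, 0.004, 0, 0.04], [0, 0, 0.008, 0, 0.04], [0, 0, 0.012, 0, 0.04], [0, 0, 0.015, 0, 0.04], [0, 0, 0.015, 0, 0.04]]]'
python3 go.py .6023 -.05 .091 189.3
```

```text
time: 6.07
ee_pos: [0.6025, -0.0501, 0.1222]
tcp_rot: [180.0, -0.1, -170.7]
wrist_force: [-0.4, -0.2, -2.9]
opening: 0.0508
grasp_force: 64.3
now [ 0.6025 -0.0501  0.1222] [ 1.7998e+02 -8.0000e-02 -1.7066e+02] q [ -4.7  11.9   3.1  81.2   0.  -14.1] f [-0.4 -0.2 -2.9]
d [0.0002 0.0001 0.0312] turn 0.04 len 0.031
```

```bash
python3 drive.py '[[[0, 0, 0.005, 0, 0.04], [0, 0, 0.01, 0, 0.04], [0, 0, 0.015, 0, 0.04], [0, 0, 0.02, 0, 0.04], [0, 0, 0.02, 0, 0.04]]]'
python3 drive.py '[[[0, 0, 0.002, 0, 0.04], [0, 0, 0.004, 0, 0.04], [0, 0, 0.006, 0, 0.04], [0, 0, 0.007, 0, 0.04], [0, 0, 0.007, 0, 0.04]]]'
python3 go.py .6023 -.05 .091 189.3
```

```text
time: 6.48
ee_pos: [0.6023, -0.05, 0.1017]
tcp_rot: [180.0, -0.1, -170.7]
wrist_force: [0.2, -0.5, -3.3]
opening: 0.0512
grasp_force: 64.3
time: 6.9
ee_pos: [0.6028, -0.05, 0.0961]
tcp_rot: [180.0, -0.0, -170.7]
wrist_force: [0.2, 0.3, -3.0]
opening: 0.0508
grasp_force: 64.3
now [ 0.6028 -0.05    0.0961] [ 1.7999e+02 -2.0000e-02 -1.7066e+02] q [ -4.7  12.3   0.6  78.3   0.  -14.1] f [ 0.2  0.3 -3. ]
d [0.0004 0.0001 0.0051] turn 0.04 len 0.005
```

```bash
python3 drive.py '[[[0, 0, 0.0015, 0, 0.04], [0, 0, 0.003, 0, 0.04], [0, 0, 0.003, 0, 0.04]]]'
python3 drive.py '[[[0, 0, 0.001, 0, 0.04], [0, 0, 0.002, 0, 0.04], [0, 0, 0.002, 0, 0.04]]]'
python3 drive.py '[[[0, 0, 0.001, 0, 0.04], [0, 0, 0.002, 0, 0.04], [0, 0, 0.002, 0, 0.04]]]'
```

```text
time: 7.15
ee_pos: [0.6028, -0.05, 0.093]
tcp_rot: [180.0, -0.0, -170.7]
wrist_force: [0.1, -0.3, -2.7]
opening: 0.051
grasp_force: 64.3
time: 7.4
ee_pos: [0.6029, -0.0501, 0.0924]
tcp_rot: [-180.0, 0.0, -170.7]
wrist_force: [-3.9, -0.5, 4.5]
opening: 0.0509
grasp_force: 65.2
time: 7.65
ee_pos: [0.6029, -0.0501, 0.0924]
tcp_rot: [-180.0, 0.1, -170.7]
wrist_force: [-10.4, 0.4, 18.3]
opening: 0.0507
grasp_force: 66.9
```

Contact at z=.0924, exactly the grasp offset of .0324 above the 60 mm floor: home. Release.

```bash
python3 drive.py '[[[0, 0, -0.002, 0, 0.04], [0, 0, -0.003, 0, 0.04], [0, 0, -0.003, 0, 0.068], [0, 0, -0.003, 0, 0.068], [0, 0, -0.003, 0, 0.068]]]'
python3 drive.py '[[[0, 0, 0, 0, 0.068], [0, 0, 0, 0, 0.068]]]'
python3 drive.py '[[[0, 0, -0.03, 0, 0.068], [0, 0, -0.06, 0, 0.068], [0, 0, -0.1, 0, 0.068], [0, 0, -0.14, 0, 0.068], [0, 0, -0.16, 0, 0.02]]]'
python3 drive.py '[[[0, 0, 0, 0, 0], [0, 0, 0, 0, 0], [0, 0, 0, 0, 0]]]'
python3 go.py .60 -.145 .26 189.3
```

```text
time: 8.07
ee_pos: [0.603, -0.0501, 0.0922]
tcp_rot: [-180.0, 0.0, -170.7]
wrist_force: [-0.4, 0.9, 0.1]
opening: 0.0678
grasp_force: 0.0
time: 8.23
ee_pos: [0.6029, -0.0501, 0.0921]
tcp_rot: [180.0, -0.0, -170.7]
wrist_force: [-0.4, 0.2, 0.9]
opening: 0.0683
grasp_force: 0.0
time: 8.65
ee_pos: [0.6033, -0.0501, 0.2575]
tcp_rot: [-179.9, 0.3, -170.7]
wrist_force: [0.6, -0.2, 0.2]
opening: 0.0571
grasp_force: 0.0
time: 8.9
ee_pos: [0.6028, -0.0501, 0.2513]
tcp_rot: [180.0, -0.1, -170.7]
wrist_force: [0.1, 0.4, -0.5]
opening: 0.0194
grasp_force: 0.0
now [ 0.6028 -0.0501  0.2513] [ 1.7999e+02 -6.0000e-02 -1.7066e+02] q [ -4.7  12.7  18.2  95.6  -0.  -14.1] f [ 0.1  0.4 -0.5]
d [ 0.0181 -0.0932 -0.0087] turn 0.04 len 0.095
```

```bash
python3 drive.py '[[[0.001, -0.03, 0, 0, 0], [0.003, -0.06, 0, 0, 0], [0.006, -0.093, 0, 0, 0], [0.006, -0.093, 0, 0, 0], [0.006, -0.093, 0, 0, 0]]]'
python3 go.py .611 -.145 .225 189.3
```

```text
time: 9.32
ee_pos: [0.6115, -0.1442, 0.2501]
tcp_rot: [179.9, -0.2, -170.8]
wrist_force: [-0.6, 0.8, -0.5]
opening: -0.0001
grasp_force: 0.0
now [ 0.6115 -0.1442  0.2501] [ 1.7993e+02 -1.7000e-01 -1.7080e+02] q [-13.3  16.3  22.4  96.3   0.  -22.5] f [-0.6  0.8 -0.5]
d [ 0.0006 -0.0007  0.0251] turn -0.1 len 0.025
```

Run:
```python
from vis import *
from workcell import bot
im=bot.camera("side")
cv2.imwrite("pics/h.png",crop(im,205,110,110,130,4.4))
```

```text
(no output)
```

View pics/h.png

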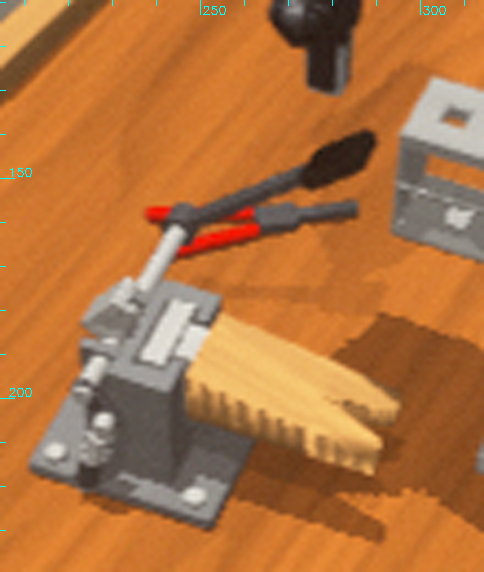

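The shoe sits home in the slot, flush with the rim (170,330); the fingertip is above the paddle (340,160). Press along the circle.

```bash
python3 drive.py '[[[0, 0, 0.02, 0, 0], [0.001, 0, 0.035, 0, 0], [0.003, 0, 0.045, 0, 0], [0.003, 0, 0.045, 0, 0]]]'
python3 drive.py '[[[0.008, 0, 0.012, 0, 0], [0.016, 0, 0.024, 0, 0], [0.021, 0, 0.036, 0, 0], [0.026, 0, 0.045, 0, 0], [0.026, 0, 0.045, 0, 0]]]'
python3 go.py .611 -.145 .225 189.3
```

```text
time: 9.7
ee_pos: [0.6085, -0.1419, 0.2048]
tcp_rot: [179.9, -0.1, -170.6]
wrist_force: [4.5, 1.0, 0.9]
opening: 0.0002
grasp_force: 2.1
time: 10.12
ee_pos: [0.5833, -0.1466, 0.1624]
tcp_rot: [180.0, 0.1, -170.6]
wrist_force: [2.3, 0.8, 6.4]
opening: 0.0002
grasp_force: 3.5
now [ 0.5833 -0.1466  0.1624] [ 1.800e+02  7.000e-02 -1.706e+02] q [-14.1  11.1   6.5  85.4   0.  -23.5] f [2.3 0.8 6.4]
d [-0.0276 -0.0029 -0.0626] turn 0.1 len 0.068
```

```bash
python3 drive.py '[[[0.004, 0, 0.012, 0, 0], [0.008, 0, 0.022, 0, 0], [0.011, 0, 0.034, 0, 0], [0.013, 0, 0.045, 0, 0], [0.014, 0, 0.052, 0, 0]]]'
python3 drive.py '[[[0, 0, 0.006, 0, 0], [0, 0, 0.012, 0, 0], [0, 0, 0.014, 0, 0], [0, 0, 0.014, 0, 0]]]'
```

```text
time: 10.53
ee_pos: [0.5692, -0.1493, 0.1093]
tcp_rot: [180.0, -0.1, -170.6]
wrist_force: [-1.2, -0.2, -0.3]
opening: 0.0004
grasp_force: 0.0
time: 10.87
ee_pos: [0.5698, -0.1497, 0.0981]
tcp_rot: [-180.0, 0.1, -170.7]
wrist_force: [-5.5, 2.5, 11.1]
opening: -0.0001
grasp_force: 6.0
```

```bash
python3 drive.py '[[[0, 0, -0.04, 0, 0], [0, 0, -0.08, 0, 0], [0, 0, -0.12, 0, 0.04], [0, 0, -0.155, 0, 0.05], [0, 0, -0.155, 0, 0.05]]]' 30
python3 go.py .5273 -.3156 .25 187.4 .5273 -.3156 .151 187.4
python3 - <<'E'
from vis import *
from workcell import bot
im=bot.camera("side")
cv2.imwrite("pics/i.png",crop(im,205,110,150,130,4.4))
E
```

```text
time: 11.28
ee_pos: [0.5712, -0.1501, 0.2595]
tcp_rot: [-179.8, 0.6, -170.7]
wrist_force: [1.2, -0.9, 1.6]
opening: 0.036
grasp_force: 0.0
now [ 0.5712 -0.1501  0.2595] [-179.75    0.55 -170.65] q [-14.7  10.2  16.2  95.4  -0.  -24.1] f [ 1.2 -0.9  1.6]
d [ 0.0702 -0.1561  0.0095] turn 1.95 len 0.171
d [-0.    -0.     0.099] turn -0.0 len 0.099
```

View pics/i.png

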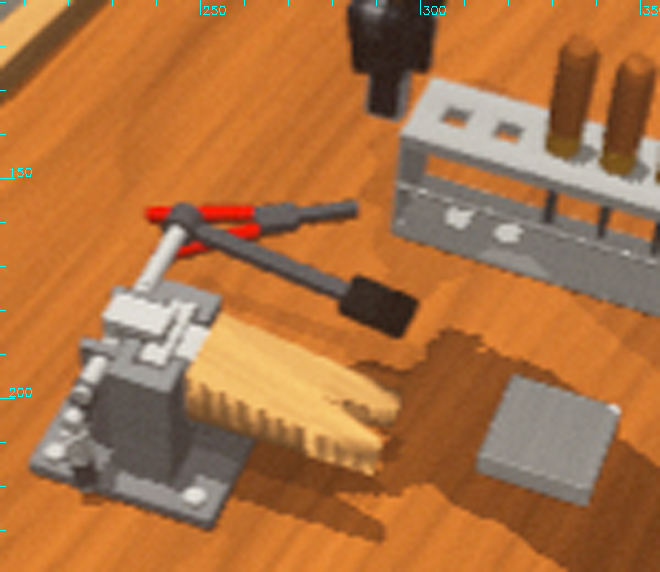

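The lever is down with its toe on the shoe (155,330) and paddle at (375,305). On to the files.

```bash
python3 drive.py '[[[0.015, -0.032, 0.002, 1, 0.055], [0.03, -0.064, 0.004, 2, 0.055], [0.045, -0.096, 0.006, 2, 0.055], [0.06, -0.13, 0.01, 2, 0.055], [0.07, -0.156, 0.01, 2, 0.055]]]' >/dev/null
python3 drive.py '[[[0, 0, 0, 0, 0.055], [0, 0, 0, 0, 0.055]]]'
python3 go.py .5273 -.3156 .21 187.4 .5273 -.3156 .151 187.4
```

```text
time: 11.92
ee_pos: [0.5252, -0.3163, 0.2399]
tcp_rot: [179.9, -0.1, -172.8]
wrist_force: [0.1, -0.8, -0.2]
opening: 0.0553
grasp_force: 0.0
now [ 0.5252 -0.3163  0.2399] [ 1.7993e+02 -9.0000e-02 -1.7281e+02] q [-31.1  13.7  18.1  94.5   0.  -38.3] f [ 0.1 -0.8 -0.2]
d [-0.0022  0.0005  0.0299] turn -0.21 len 0.03
d [-0.    -0.     0.059] turn -0.0 len 0.059
```

```bash
python3 drive.py '[[[-0.002, 0, 0.03, 0, 0.055], [-0.002, 0, 0.055, 0, 0.055], [-0.002, 0, 0.075, 0, 0.055], [-0.002, 0, 0.088, 0, 0.055], [-0.002, 0, 0.088, 0, 0.055]]]'
python3 drive.py '[[[0, 0, 0, 0, 0.01], [0, 0, 0, 0, 0.01], [0, 0, 0, 0, 0.01], [0, 0, 0, 0, 0.01], [0, 0, 0, 0, 0.01]]]' 35
python3 go.py .5273 -.3156 .151 187.4
```

```text
time: 12.33
ee_pos: [0.5271, -0.3132, 0.1499]
tcp_rot: [179.8, -0.2, -172.6]
wrist_force: [-0.4, 0.8, -0.0]
opening: 0.0549
grasp_force: 0.0
time: 12.75
ee_pos: [0.5285, -0.3149, 0.1551]
tcp_rot: [-179.9, 0.1, -172.6]
wrist_force: [0.4, 2.4, 6.5]
opening: 0.0233
grasp_force: 34.4
now [ 0.5285 -0.3149  0.1551] [-1.7993e+02  1.4000e-01 -1.7265e+02] q [-30.8  13.    7.9  84.8   0.  -38.2] f [0.4 2.4 6.5]
d [ 0.0013 -0.0005  0.0041] turn -0.05 len 0.004
```

```bash
python3 drive.py '[[[0, 0, -0.03, 0, 0.01], [0, 0, -0.06, 0, 0.01], [0, 0, -0.09, 0, 0.01], [0, 0, -0.12, 2, 0.01], [0, 0, -0.13, 4.4, 0.01]]]'
python3 drive.py '[[[0, 0, 0, 0, 0.01], [0, 0, 0, 0, 0.01]]]'
python3 go.py .5689 .2963 .28 182.94 .5689 .2963 .145 182.94
```

```text
time: 13.17
ee_pos: [0.5282, -0.3152, 0.2887]
tcp_rot: [-179.8, 0.3, -177.1]
wrist_force: [0.7, 0.1, 1.0]
opening: 0.0231
grasp_force: 34.6
time: 13.33
ee_pos: [0.5281, -0.3151, 0.2835]
tcp_rot: [-180.0, 0.1, -177.0]
wrist_force: [0.7, -1.1, -0.9]
opening: 0.0233
grasp_force: 34.6
now [ 0.5281 -0.3151  0.2835] [-1.7996e+02  5.0000e-02 -1.7699e+02] q [-30.8  15.   24.6  99.5  -0.  -33.8] f [ 0.7 -1.1 -0.9]
d [-0.0728  0.6084  0.0035] turn 0.07 len 0.613
d [ 0.    -0.     0.135] turn -0.0 len 0.135
```

```bash
python3 drive.py '[[[-0.005, 0.04, 0, 0, 0.01], [-0.01, 0.08, 0, 0, 0.01], [-0.015, 0.12, 0, 0, 0.01], [-0.02, 0.16, 0, 0, 0.01], [-0.024, 0.2, 0, 0, 0.01]]]' >/dev/null
python3 drive.py '[[[-0.005, 0.04, 0, 0, 0.01], [-0.01, 0.08, 0, 0, 0.01], [-0.015, 0.12, 0, 0, 0.01], [-0.02, 0.16, 0, 0, 0.01], [-0.024, 0.2, 0, 0, 0.01]]]' >/dev/null
python3 drive.py '[[[-0.005, 0.04, 0, 0, 0.01], [-0.01, 0.08, 0, 0, 0.01], [-0.015, 0.12, 0, 0, 0.01], [-0.02, 0.16, 0, 0, 0.01], [-0.024, 0.2, 0, 0, 0.01]]]' >/dev/null
python3 drive.py '[[[0, 0, 0, 0, 0.01], [0, 0, 0, 0, 0.01], [0, 0, 0, 0, 0.01]]]'
python3 go.py .5689 .2963 .21 182.94
python3 - <<'E'
from workcell import bot
import cv2
cv2.imwrite("side4_raw.png",bot.camera("side"))
E
```

```text
time: 14.83
ee_pos: [0.5686, 0.2879, 0.2816]
tcp_rot: [-179.9, -0.1, -177.0]
wrist_force: [-0.6, -1.1, 0.2]
opening: 0.0234
grasp_force: 34.9
now [0.5686 0.2879 0.2816] [-1.7992e+02 -1.3000e-01 -1.7697e+02] q [ 26.9  18.7  28.9 100.4  -0.   23.8] f [-0.6 -1.1  0.2]
d [-0.0007  0.0083  0.0716] turn 0.09 len 0.072
```

```bash
python3 drive.py '[[[-0.0007, 0.0083, 0.02, 0, 0.01], [-0.0007, 0.0083, 0.04, 0, 0.01], [-0.0007, 0.0083, 0.06, 0, 0.01], [-0.0007, 0.0083, 0.06, 0, 0.01]]]'
python3 drive.py '[[[0, 0, 0.01, 0, 0.01], [0, 0, 0.02, 0, 0.01], [0, 0, 0.03, 0, 0.01], [0, 0, 0.03, 0, 0.01]]]'
python3 go.py .5689 .2963 .148 182.94
```

```text
time: 15.22
ee_pos: [0.5684, 0.2943, 0.2191]
tcp_rot: [-179.9, -0.3, -177.1]
wrist_force: [-0.7, -0.7, -0.9]
opening: 0.023
grasp_force: 34.8
time: 15.55
ee_pos: [0.5689, 0.2959, 0.1914]
tcp_rot: [-180.0, -0.1, -177.1]
wrist_force: [-0.8, 0.6, -2.2]
opening: 0.0233
grasp_force: 34.8
now [0.5689 0.2959 0.1914] [-1.7995e+02 -1.0000e-01 -1.7708e+02] q [27.5 17.  16.8 89.9 -0.  24.6] f [-0.8  0.6 -2.2]
d [0.     0.0004 0.0434] turn -0.02 len 0.043
```

In the bore with no side force. Continue down to about z=.146.

```bash
python3 drive.py '[[[0, 0, 0.01, 0, 0.01], [0, 0, 0.02, 0, 0.01], [0, 0, 0.03, 0, 0.01], [0, 0, 0.04, 0, 0.01], [0, 0, 0.04, 0, 0.01]]]'
python3 drive.py '[[[0, 0, 0.002, 0, 0.01], [0, 0, 0.004, 0, 0.01], [0, 0, 0.006, 0, 0.01], [0, 0, 0.006, 0, 0.01]]]'
```

```text
time: 15.97
ee_pos: [0.5684, 0.296, 0.1503]
tcp_rot: [-179.9, -0.2, -177.1]
wrist_force: [0.5, -0.8, -1.1]
opening: 0.023
grasp_force: 34.8
time: 16.3
ee_pos: [0.5693, 0.2965, 0.1473]
tcp_rot: [180.0, 0.0, -177.1]
wrist_force: [-0.4, -0.3, -1.3]
opening: 0.0228
grasp_force: 34.8
```

```bash
python3 drive.py '[[[0, 0, 0.001, 0, 0.01], [0, 0, 0.003, 0, 0.01], [0, 0, 0.003, 0, 0.01]]]'
python3 drive.py '[[[0, 0, 0, 0, 0.05], [0, 0, 0, 0, 0.05], [0, 0, 0, 0, 0.05], [0, 0, 0, 0, 0.05]]]'
python3 drive.py '[[[0, 0, -0.03, 0, 0.05], [0, 0, -0.06, 0, 0.055], [0, 0, -0.09, -2, 0.055], [0, 0, -0.11, -4.4, 0.055], [0, 0, -0.11, -4.4, 0.055]]]'
python3 - <<'E'
from vis import *
from workcell import bot
cv2.imwrite("pics/j.png",hcat([crop(bot.camera("side"),140,220,130,160,3),crop(bot.camera("top"),105,170,60,110,4.5)]))
E
python3 go.py .4916 -.3202 .25 187.4
```

```text
time: 16.55
ee_pos: [0.5696, 0.2966, 0.1451]
tcp_rot: [180.0, 0.1, -177.1]
wrist_force: [0.3, -0.3, 4.0]
opening: 0.0234
grasp_force: 35.1
time: 16.88
ee_pos: [0.5692, 0.2964, 0.1441]
tcp_rot: [-180.0, -0.0, -177.1]
wrist_force: [0.0, -0.4, 0.7]
opening: 0.05
grasp_force: 0.0
time: 17.3
ee_pos: [0.5701, 0.2969, 0.2595]
tcp_rot: [179.9, 0.4, -172.5]
wrist_force: [0.3, -0.0, 1.4]
opening: 0.0549
grasp_force: 0.0
now [0.5696 0.2966 0.2548] [ 1.7997e+02  8.0000e-02 -1.7268e+02] q [27.5 18.2 25.3 97.   0.  20.2] f [-0.3  0.1  0.1]
d [ 0.1559 -0.6018  0.0048] turn -0.08 len 0.622
```

View pics/j.png

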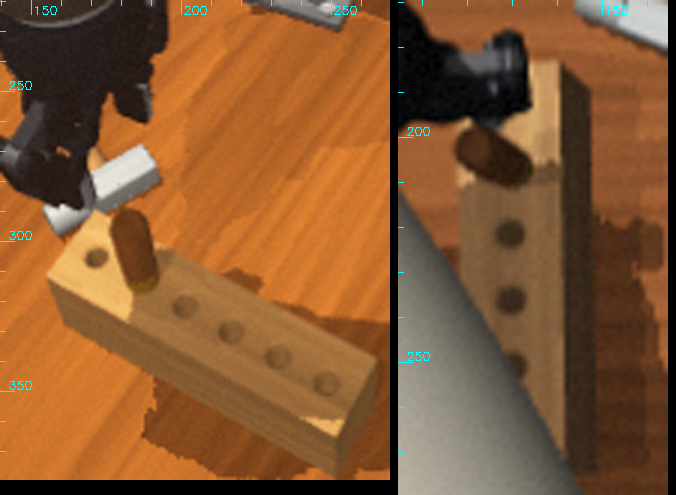

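File stands in bore 4 with ferrule on the wood (side crop 145,285). Next: the second file.

```bash
python3 drive.py '[[[0.0104, -0.04, 0, 0, 0.055], [0.0208, -0.08, 0, 0, 0.055], [0.0312, -0.12, 0, 0, 0.055], [0.0416, -0.16, 0, 0, 0.055], [0.052, -0.2, 0, 0, 0.055]]]' >/dev/null
python3 drive.py '[[[0.0104, -0.04, 0, 0, 0.055], [0.0208, -0.08, 0, 0, 0.055], [0.0312, -0.12, 0, 0, 0.055], [0.0416, -0.16, 0, 0, 0.055], [0.052, -0.2, 0, 0, 0.055]]]' >/dev/null
python3 drive.py '[[[0.0104, -0.04, 0, 0, 0.055], [0.0208, -0.08, 0, 0, 0.055], [0.0312, -0.12, 0, 0, 0.055], [0.0416, -0.16, 0, 0, 0.055], [0.052, -0.2, 0, 0, 0.055]]]' >/dev/null
python3 drive.py '[[[0, 0, 0, 0, 0.055], [0, 0, 0, 0, 0.055], [0, 0, 0, 0, 0.055]]]' >/dev/null
python3 go.py .4916 -.3202 .153 187.4
```

```text
now [ 0.4908 -0.3184  0.2528] [ 1.7990e+02 -1.0000e-01 -1.7273e+02] q [-33.   10.   15.2  95.4   0.  -40.3] f [ 0.8  0.2 -0.2]
d [-0.0006 -0.0019  0.0998] turn -0.13 len 0.1
```

```bash
python3 drive.py '[[[-0.0006, -0.0019, 0.03, 0, 0.055], [-0.0006, -0.0019, 0.06, 0, 0.055], [-0.0006, -0.0019, 0.08, 0, 0.055], [-0.0006, -0.0019, 0.1, 0, 0.055], [-0.0006, -0.0019, 0.1, 0, 0.055]]]' >/dev/null
python3 drive.py '[[[0, 0, 0, 0, 0.01], [0, 0, 0, 0, 0.01], [0, 0, 0, 0, 0.01], [0, 0, 0, 0, 0.01], [0, 0, 0, 0, 0.01]]]' 35
python3 drive.py '[[[0, 0, -0.03, 0, 0.01], [0, 0, -0.06, 0, 0.01], [0, 0, -0.09, 0, 0.01], [0, 0, -0.12, 2, 0.01], [0, 0, -0.13, 4.4, 0.01]]]' >/dev/null
python3 drive.py '[[[0, 0, 0, 0, 0.01], [0, 0, 0, 0, 0.01]]]'
python3 go.py .5330 .2944 .28 182.94
```

```text
time: 19.73
ee_pos: [0.4926, -0.3205, 0.1559]
tcp_rot: [-179.9, 0.1, -172.6]
wrist_force: [-0.3, 1.1, 5.6]
opening: 0.0232
grasp_force: 35.4
time: 20.32
ee_pos: [0.4922, -0.3207, 0.2844]
tcp_rot: [-180.0, 0.0, -177.0]
wrist_force: [0.1, 0.0, -1.7]
opening: 0.0232
grasp_force: 34.9
now [ 0.4922 -0.3207  0.2844] [-1.7997e+02  4.0000e-02 -1.7700e+02] q [-33.1  11.   20.   98.9  -0.  -36.1] f [ 0.1  0.  -1.7]
d [-0.0729  0.6121  0.0044] turn 0.06 len 0.616
```

```bash
python3 drive.py '[[[-0.005, 0.04, 0, 0, 0.01], [-0.01, 0.08, 0, 0, 0.01], [-0.015, 0.12, 0, 0, 0.01], [-0.02, 0.16, 0, 0, 0.01], [-0.024, 0.203, 0, 0, 0.01]]]' >/dev/null
python3 drive.py '[[[-0.005, 0.04, 0, 0, 0.01], [-0.01, 0.08, 0, 0, 0.01], [-0.015, 0.12, 0, 0, 0.01], [-0.02, 0.16, 0, 0, 0.01], [-0.024, 0.203, 0, 0, 0.01]]]' >/dev/null
python3 drive.py '[[[-0.005, 0.04, 0, 0, 0.01], [-0.01, 0.08, 0, 0, 0.01], [-0.015, 0.12, 0, 0, 0.01], [-0.02, 0.16, 0, 0, 0.01], [-0.024, 0.203, 0, 0, 0.01]]]' >/dev/null
python3 drive.py '[[[0, 0, 0, 0, 0.01], [0, 0, 0, 0, 0.01], [0, 0, 0, 0, 0.01]]]' >/dev/null
python3 go.py .5330 .2944 .22 182.94 .533 .2944 .148 182.94
```

```text
now [0.5321 0.2868 0.2826] [-1.7992e+02 -1.3000e-01 -1.7697e+02] q [28.3 13.7 22.9 99.4 -0.  25.3] f [-0.6  0.1 -2.1]
d [-0.0013  0.0076  0.0626] turn 0.09 len 0.063
d [ 0.    -0.     0.072] turn -0.0 len 0.072
```

```bash
python3 drive.py '[[[-0.0013, 0.0078, 0.02, 0, 0.01], [-0.0013, 0.0078, 0.04, 0, 0.01], [-0.0013, 0.0078, 0.06, 0, 0.01], [-0.0013, 0.0078, 0.06, 0, 0.01]]]'
python3 go.py .533 .2944 .148 182.94
python3 drive.py '[[[0, 0, 0.01, 0, 0.01], [0, 0, 0.02, 0, 0.01], [0, 0, 0.03, 0, 0.01], [0, 0, 0.03, 0, 0.01]]]'
python3 go.py .533 .2944 .148 182.94
```

```text
time: 22.15
ee_pos: [0.5324, 0.2926, 0.22]
tcp_rot: [-179.8, -0.3, -177.1]
wrist_force: [-0.4, -0.6, -1.0]
opening: 0.0229
grasp_force: 35.1
now [0.5324 0.2926 0.22  ] [-179.84   -0.3  -177.14] q [28.8 12.8 14.8 92.4 -0.  25.9] f [-0.4 -0.6 -1. ]
d [-0.0007  0.0018  0.072 ] turn -0.08 len 0.072
time: 22.48
ee_pos: [0.533, 0.2942, 0.1924]
tcp_rot: [-179.9, -0.1, -177.1]
wrist_force: [-0.5, -0.1, -2.1]
opening: 0.0231
grasp_force: 35.1
now [0.533  0.2942 0.1924] [-1.7995e+02 -1.1000e-01 -1.7708e+02] q [28.9 12.4 11.3 89.  -0.  26. ] f [-0.5 -0.1 -2.1]
d [0.     0.0002 0.0444] turn -0.02 len 0.044
```

```bash
python3 drive.py '[[[0, 0, 0.01, 0, 0.01], [0, 0, 0.02, 0, 0.01], [0, 0, 0.03, 0, 0.01], [0, 0, 0.04, 0, 0.01], [0, 0, 0.04, 0, 0.01]]]' >/dev/null
python3 drive.py '[[[0, 0, 0.002, 0, 0.01], [0, 0, 0.004, 0, 0.01], [0, 0, 0.006, 0, 0.01], [0, 0, 0.008, 0, 0.01], [0, 0, 0.008, 0, 0.01]]]'
python3 drive.py '[[[0, 0, 0, 0, 0.05], [0, 0, 0, 0, 0.05], [0, 0, 0, 0, 0.05], [0, 0, 0, 0, 0.05]]]'
python3 drive.py '[[[0, 0, -0.03, 0, 0.05], [0, 0, -0.06, 0, 0.055], [0, 0, -0.09, -2, 0.055], [0, 0, -0.11, -4.4, 0.055], [0, 0, -0.11, -4.4, 0.055]]]' >/dev/null
python3 go.py .4559 -.3248 .25 187.4
```

```text
time: 23.32
ee_pos: [0.5334, 0.2948, 0.1461]
tcp_rot: [-180.0, -0.0, -177.1]
wrist_force: [-0.6, 0.7, -0.1]
opening: 0.023
grasp_force: 35.1
time: 23.65
ee_pos: [0.5335, 0.2948, 0.1465]
tcp_rot: [180.0, 0.0, -177.1]
wrist_force: [-0.6, 0.0, 0.7]
opening: 0.0499
grasp_force: 0.0
now [0.5343 0.2953 0.2616] [ 179.85    0.37 -172.52] q [28.9 13.3 20.1 96.4 -0.  21.4] f [1.  0.7 0.5]
d [ 0.1584 -0.6046  0.0116] turn 0.08 len 0.625
```

Third file.

```bash
python3 drive.py '[[[0.0104, -0.04, 0, 0, 0.055], [0.0208, -0.08, 0, 0, 0.055], [0.0312, -0.12, 0, 0, 0.055], [0.0416, -0.16, 0, 0, 0.055], [0.0525, -0.201, 0, 0, 0.055]]]' >/dev/null
python3 drive.py '[[[0.0104, -0.04, 0, 0, 0.055], [0.0208, -0.08, 0, 0, 0.055], [0.0312, -0.12, 0, 0, 0.055], [0.0416, -0.16, 0, 0, 0.055], [0.0525, -0.201, 0, 0, 0.055]]]' >/dev/null
python3 drive.py '[[[0.0104, -0.04, 0, 0, 0.055], [0.0208, -0.08, 0, 0, 0.055], [0.0312, -0.12, 0, 0, 0.055], [0.0416, -0.16, 0, 0, 0.055], [0.0525, -0.201, 0, 0, 0.055]]]' >/dev/null
python3 drive.py '[[[0, 0, 0, 0, 0.055], [0, 0, 0, 0, 0.055], [0, 0, 0, 0, 0.055]]]' >/dev/null
python3 go.py .4559 -.3248 .153 187.4
```

```text
now [ 0.4543 -0.3211  0.2558] [ 1.7996e+02 -3.0000e-02 -1.7272e+02] q [-35.3   5.9  11.   95.2   0.  -42.5] f [-0.5 -0.3  0.2]
d [-0.0011 -0.0039  0.1028] turn -0.12 len 0.103
```

```bash
python3 drive.py '[[[-0.0011, -0.0039, 0.03, 0, 0.055], [-0.0011, -0.0039, 0.06, 0, 0.055], [-0.0011, -0.0039, 0.08, 0, 0.055], [-0.0011, -0.0039, 0.103, 0, 0.055], [-0.0011, -0.0039, 0.103, 0, 0.055]]]' >/dev/null
python3 drive.py '[[[0, 0, 0, 0, 0.01], [0, 0, 0, 0, 0.01], [0, 0, 0, 0, 0.01], [0, 0, 0, 0, 0.01], [0, 0, 0, 0, 0.01]]]' 35
python3 drive.py '[[[0, 0, -0.03, 0, 0.01], [0, 0, -0.06, 0, 0.01], [0, 0, -0.09, 0, 0.01], [0, 0, -0.12, 2, 0.01], [0, 0, -0.13, 4.4, 0.01]]]' >/dev/null
python3 drive.py '[[[0, 0, 0, 0, 0.01], [0, 0, 0, 0, 0.01]]]'
python3 go.py .4970 .2926 .28 182.94
```

```text
time: 26.4
ee_pos: [0.4569, -0.3249, 0.1552]
tcp_rot: [-179.9, 0.1, -172.6]
wrist_force: [0.4, 1.5, 6.3]
opening: 0.0232
grasp_force: 35.6
time: 26.98
ee_pos: [0.4563, -0.3251, 0.2837]
tcp_rot: [-180.0, 0.1, -177.0]
wrist_force: [-0.4, -0.1, -2.1]
opening: 0.0229
grasp_force: 34.9
now [ 0.4563 -0.3251  0.2837] [-1.7995e+02  6.0000e-02 -1.7700e+02] q [-35.5   7.1  15.4  98.3  -0.  -38.5] f [-0.4 -0.1 -2.1]
d [-0.073   0.6148  0.0037] turn 0.06 len 0.619
```

```bash
python3 drive.py '[[[-0.005, 0.041, 0, 0, 0.01], [-0.01, 0.082, 0, 0, 0.01], [-0.015, 0.123, 0, 0, 0.01], [-0.02, 0.164, 0, 0, 0.01], [-0.024, 0.205, 0, 0, 0.01]]]' >/dev/null
python3 drive.py '[[[-0.005, 0.041, 0, 0, 0.01], [-0.01, 0.082, 0, 0, 0.01], [-0.015, 0.123, 0, 0, 0.01], [-0.02, 0.164, 0, 0, 0.01], [-0.024, 0.205, 0, 0, 0.01]]]' >/dev/null
python3 drive.py '[[[-0.005, 0.041, 0, 0, 0.01], [-0.01, 0.082, 0, 0, 0.01], [-0.015, 0.123, 0, 0, 0.01], [-0.02, 0.164, 0, 0, 0.01], [-0.024, 0.205, 0, 0, 0.01]]]' >/dev/null
python3 drive.py '[[[0, 0, 0, 0, 0.01], [0, 0, 0, 0, 0.01], [0, 0, 0, 0, 0.01]]]' >/dev/null
python3 go.py .4970 .2926 .22 182.94
```

```text
now [0.4961 0.2928 0.2818] [-1.7992e+02 -1.2000e-01 -1.7697e+02] q [30.6  9.5 17.9 98.6 -0.  27.5] f [ 0.6  0.4 -0.3]
d [-0.0009 -0.0003  0.0618] turn 0.09 len 0.062
```

```bash
python3 drive.py '[[[-0.0009, 0, 0.02, 0, 0.01], [-0.0009, 0, 0.04, 0, 0.01], [-0.0009, 0, 0.06, 0, 0.01], [-0.0009, 0, 0.06, 0, 0.01]]]' >/dev/null
python3 drive.py '[[[0, 0, 0.01, 0, 0.01], [0, 0, 0.02, 0, 0.01], [0, 0, 0.03, 0, 0.01], [0, 0, 0.03, 0, 0.01]]]'
python3 go.py .497 .2926 .146 182.94
```

```text
time: 29.15
ee_pos: [0.497, 0.2926, 0.1915]
tcp_rot: [-179.9, -0.1, -177.1]
wrist_force: [-0.1, 1.0, -2.2]
opening: 0.0234
grasp_force: 35.1
now [0.497  0.2926 0.1915] [-1.7995e+02 -1.0000e-01 -1.7707e+02] q [30.5  7.9  6.1 88.3  0.  27.6] f [-0.1  1.  -2.2]
d [0.     0.     0.0455] turn -0.01 len 0.045
```

```bash
python3 drive.py '[[[0, 0, 0.01, 0, 0.01], [0, 0, 0.02, 0, 0.01], [0, 0, 0.03, 0, 0.01], [0, 0, 0.04, 0, 0.01], [0, 0, 0.04, 0, 0.01]]]' >/dev/null
python3 drive.py '[[[0, 0, 0.002, 0, 0.01], [0, 0, 0.004, 0, 0.01], [0, 0, 0.006, 0, 0.01], [0, 0, 0.008, 0, 0.01], [0, 0, 0.008, 0, 0.01]]]'
python3 drive.py '[[[0, 0, 0, 0, 0.05], [0, 0, 0, 0, 0.05], [0, 0, 0, 0, 0.05], [0, 0, 0, 0, 0.05]]]'
python3 drive.py '[[[0, 0, -0.03, 0, 0.05], [0, 0, -0.06, 0, 0.055], [0, 0, -0.09, -2, 0.055], [0, 0, -0.11, -4.4, 0.055], [0, 0, -0.11, -4.4, 0.055]]]' >/dev/null
python3 go.py .4202 -.3295 .25 187.4
```

```text
time: 29.98
ee_pos: [0.4975, 0.2932, 0.1454]
tcp_rot: [180.0, 0.0, -177.1]
wrist_force: [0.1, -0.2, -0.9]
opening: 0.0232
grasp_force: 35.3
time: 30.32
ee_pos: [0.4974, 0.2931, 0.1454]
tcp_rot: [180.0, 0.0, -177.1]
wrist_force: [0.7, 1.1, 0.2]
opening: 0.0499
grasp_force: 0.0
now [0.4983 0.2936 0.2603] [ 179.85    0.36 -172.52] q [30.5  8.7 14.6 95.5 -0.  23. ] f [-0.3  0.9  0.9]
d [ 0.1585 -0.6076  0.0103] turn 0.08 len 0.628
```

```bash
python3 drive.py '[[[0.0104, -0.04, 0, 0, 0.055], [0.0208, -0.08, 0, 0, 0.055], [0.0312, -0.12, 0, 0, 0.055], [0.0416, -0.16, 0, 0, 0.055], [0.0525, -0.201, 0, 0, 0.055]]]' >/dev/null
python3 drive.py '[[[0.0104, -0.04, 0, 0, 0.055], [0.0208, -0.08, 0, 0, 0.055], [0.0312, -0.12, 0, 0, 0.055], [0.0416, -0.16, 0, 0, 0.055], [0.0525, -0.201, 0, 0, 0.055]]]' >/dev/null
python3 drive.py '[[[0.0104, -0.04, 0, 0, 0.055], [0.0208, -0.08, 0, 0, 0.055], [0.0312, -0.12, 0, 0, 0.055], [0.0416, -0.16, 0, 0, 0.055], [0.0525, -0.201, 0, 0, 0.055]]]' >/dev/null
python3 drive.py '[[[0, 0, 0, 0, 0.055], [0, 0, 0, 0, 0.055], [0, 0, 0, 0, 0.055]]]' >/dev/null
python3 go.py .4205 -.3295 .153 187.4
```

```text
now [ 0.4183 -0.3228  0.2548] [ 1.7995e+02 -3.0000e-02 -1.7272e+02] q [-37.7   2.    6.8  94.8   0.  -44.9] f [ 0.6 -0.1 -0.3]
d [-0.0014 -0.0069  0.1018] turn -0.12 len 0.102
```

```bash
python3 drive.py '[[[-0.0014, -0.0069, 0.03, 0, 0.055], [-0.0014, -0.0069, 0.06, 0, 0.055], [-0.0014, -0.0069, 0.08, 0, 0.055], [-0.0014, -0.0069, 0.102, 0, 0.055], [-0.0014, -0.0069, 0.102, 0, 0.055]]]' >/dev/null
python3 drive.py '[[[0, 0, 0, 0, 0.01], [0, 0, 0, 0, 0.01], [0, 0, 0, 0, 0.01], [0, 0, 0, 0, 0.01], [0, 0, 0, 0, 0.01]]]' 35
python3 drive.py '[[[0, 0, -0.03, 0, 0.01], [0, 0, -0.06, 0, 0.01], [0, 0, -0.09, 0, 0.01], [0, 0, -0.12, 2, 0.01], [0, 0, -0.13, 4.4, 0.01]]]' >/dev/null
python3 drive.py '[[[0, 0, 0, 0, 0.01], [0, 0, 0, 0, 0.01]]]'
python3 go.py .4611 .2907 .28 182.94
```

```text
time: 33.07
ee_pos: [0.4215, -0.3296, 0.1552]
tcp_rot: [-179.9, 0.1, -172.6]
wrist_force: [-0.8, 3.3, 7.5]
opening: 0.0232
grasp_force: 34.9
time: 33.65
ee_pos: [0.421, -0.3298, 0.2837]
tcp_rot: [-179.9, 0.1, -177.0]
wrist_force: [-0.2, -0.4, -1.2]
opening: 0.0233
grasp_force: 34.6
now [ 0.421  -0.3298  0.2837] [-1.7995e+02  6.0000e-02 -1.7700e+02] q [-38.1   3.5  11.6  98.   -0.  -41.1] f [-0.2 -0.4 -1.2]
d [-0.0725  0.6175  0.0037] turn 0.06 len 0.622
```

```bash
python3 drive.py '[[[-0.005, 0.041, 0, 0, 0.01], [-0.01, 0.082, 0, 0, 0.01], [-0.015, 0.123, 0, 0, 0.01], [-0.02, 0.164, 0, 0, 0.01], [-0.024, 0.205, 0, 0, 0.01]]]' >/dev/null
python3 drive.py '[[[-0.005, 0.041, 0, 0, 0.01], [-0.01, 0.082, 0, 0, 0.01], [-0.015, 0.123, 0, 0, 0.01], [-0.02, 0.164, 0, 0, 0.01], [-0.024, 0.205, 0, 0, 0.01]]]' >/dev/null
python3 drive.py '[[[-0.005, 0.041, 0, 0, 0.01], [-0.01, 0.082, 0, 0, 0.01], [-0.015, 0.123, 0, 0, 0.01], [-0.02, 0.164, 0, 0, 0.01], [-0.024, 0.205, 0, 0, 0.01]]]' >/dev/null
python3 drive.py '[[[0, 0, 0, 0, 0.01], [0, 0, 0, 0, 0.01], [0, 0, 0, 0, 0.01]]]' >/dev/null
python3 go.py .4611 .2907 .22 182.94
```

```text
now [0.4607 0.2881 0.2818] [-1.7992e+02 -1.2000e-01 -1.7696e+02] q [32.   4.9 12.8 98.1 -0.  29. ] f [-0.2 -0.4 -1.1]
d [-0.0005  0.0025  0.0618] turn 0.1 len 0.062
```

```bash
python3 drive.py '[[[-0.0005, 0.0025, 0.02, 0, 0.01], [-0.0005, 0.0025, 0.04, 0, 0.01], [-0.0005, 0.0025, 0.06, 0, 0.01], [-0.0005, 0.0025, 0.06, 0, 0.01]]]' >/dev/null
python3 drive.py '[[[0, 0, 0.01, 0, 0.01], [0, 0, 0.02, 0, 0.01], [0, 0, 0.03, 0, 0.01], [0, 0, 0.03, 0, 0.01]]]'
python3 go.py .4611 .2907 .146 182.94
```

```text
time: 35.82
ee_pos: [0.4611, 0.2903, 0.1915]
tcp_rot: [-179.9, -0.1, -177.1]
wrist_force: [-0.3, 0.5, -1.0]
opening: 0.0229
grasp_force: 34.9
now [0.4611 0.2903 0.1915] [-1.7994e+02 -9.0000e-02 -1.7707e+02] q [32.2  3.5  1.4 87.9 -0.  29.3] f [-0.3  0.5 -1. ]
d [0.     0.0004 0.0455] turn -0.01 len 0.046
```

Set it down, release, and retreat up and toward the base for a clear final view.

```bash
python3 drive.py '[[[0, 0, 0.01, 0, 0.01], [0, 0, 0.02, 0, 0.01], [0, 0, 0.03, 0, 0.01], [0, 0, 0.04, 0, 0.01], [0, 0, 0.04, 0, 0.01]]]' >/dev/null
python3 drive.py '[[[0, 0, 0.002, 0, 0.01], [0, 0, 0.004, 0, 0.01], [0, 0, 0.006, 0, 0.01], [0, 0, 0.008, 0, 0.01], [0, 0, 0.008, 0, 0.01]]]'
python3 drive.py '[[[0, 0, 0, 0, 0.05], [0, 0, 0, 0, 0.05], [0, 0, 0, 0, 0.05], [0, 0, 0, 0, 0.05]]]'
python3 drive.py '[[[0, 0, -0.03, 0, 0.05], [0, 0, -0.06, 0, 0.05], [0, 0, -0.09, 0, 0.05], [0, 0, -0.12, 0, 0.05], [0, 0, -0.15, 0, 0.05]]]' >/dev/null
python3 drive.py '[[[0.03, 0.03, 0, 0, 0.05], [0.06, 0.06, 0, 0, 0.05], [0.09, 0.09, 0, 0, 0.05], [0.12, 0.12, 0, 0, 0.05], [0.14, 0.14, 0, 0, 0.05]]]'
python3 drive.py '[[[0, 0, 0, 0, 0.05], [0, 0, 0, 0, 0.05], [0, 0, 0, 0, 0.05]]]' >/dev/null
python3 - <<'E'
from vis import *
from workcell import bot
t=bot.camera("top");s=bot.camera("side")
cv2.imwrite("pics/k.png",hcat([crop(t,100,130,320,160,1.25),crop(s,140,100,250,270,1.5)]))
cv2.imwrite("pics/l.png",np.vstack([hcat([crop(s,150,270,120,110,3),crop(s,205,150,110,100,3.6)])]))
E
```

```text
time: 36.65
ee_pos: [0.4616, 0.291, 0.1454]
tcp_rot: [180.0, 0.0, -177.1]
wrist_force: [-0.4, 0.3, -0.7]
opening: 0.0232
grasp_force: 35.1
time: 36.98
ee_pos: [0.4615, 0.2909, 0.1454]
tcp_rot: [180.0, 0.0, -177.1]
wrist_force: [-0.8, 0.4, -0.1]
opening: 0.0499
grasp_force: 0.0
time: 37.82
ee_pos: [0.3123, 0.425, 0.2955]
tcp_rot: [180.0, 0.0, -177.0]
wrist_force: [0.6, 0.4, 1.3]
opening: 0.05
grasp_force: 0.0
```

View pics/k.png

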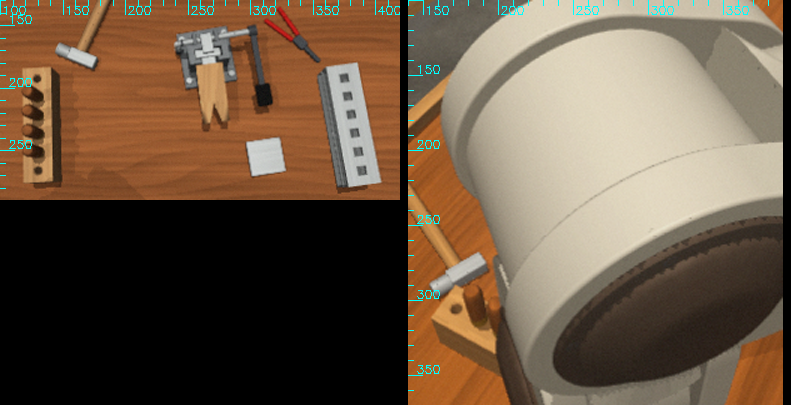

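View pics/l.png

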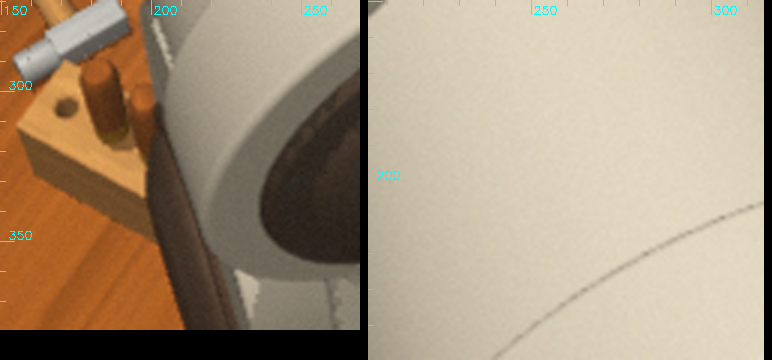

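The top view shows an empty carrier, four files standing in the block, the lever down (paddle 263,95), the pin home and the bystanders in place. Handing in.

```bash
python3 -c "
from workcell import bot
print(bot.job_done())"
```

```text
the job is handed in; nothing more can be done
None
```

I handed the job in at about 38 s: the pin is home, the lever snapped down and stayed there, and all four files are in the block; no verdict came back, and the seating of the last three files was judged from release heights and a top view only.

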